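# Gauge the breathing-tube sleeves and sort them

### The job

Put every connector sleeve that is on the counter on a gauge pin of its own, sliding it down as far as it will go by itself, until all of them stand on the gauge together and are let go. Then sort them by the result: the ones that went all the way down to the block go into the white pot, which must be turned over so that it stands mouth up on the counter, and the ones that stopped part-way go into the yellow reject bin. Do not disturb the other things on the counter.

Things in the scene. Friction and masses are not known exactly. Their poses are not given: they have to be found in the camera images.
- sleeve_1: Connector sleeve: plain pale-blue plastic tube, outside diameter 28 mm, length 44 mm, about 30 g, upright on the counter at the start. Origin at the centre of one end face (the lower at the start), z along the tube; both ends alike. The bore is either full size (22 mm) or too small (17.5 mm): trust the gauge. Three or four of the six sleeves are present; None if absent.
- sleeve_2: Connector sleeve: plain pale-blue plastic tube, outside diameter 28 mm, length 44 mm, about 30 g, upright on the counter at the start. Origin at the centre of one end face (the lower at the start), z along the tube; both ends alike. The bore is either full size (22 mm) or too small (17.5 mm): trust the gauge. Three or four of the six sleeves are present; None if absent.
- sleeve_3: Connector sleeve: plain pale-blue plastic tube, outside diameter 28 mm, length 44 mm, about 30 g, upright on the counter at the start. Origin at the centre of one end face (the lower at the start), z along the tube; both ends alike. The bore is either full size (22 mm) or too small (17.5 mm): trust the gauge. Three or four of the six sleeves are present; None if absent.
- sleeve_4: Connector sleeve: plain pale-blue plastic tube, outside diameter 28 mm, length 44 mm, about 30 g, upright on the counter at the start. Origin at the centre of one end face (the lower at the start), z along the tube; both ends alike. The bore is either full size (22 mm) or too small (17.5 mm): trust the gauge. Three or four of the six sleeves are present; None if absent.
- sleeve_5: Connector sleeve: plain pale-blue plastic tube, outside diameter 28 mm, length 44 mm, about 30 g, upright on the counter at the start. Origin at the centre of one end face (the lower at the start), z along the tube; both ends alike. The bore is either full size (22 mm) or too small (17.5 mm): trust the gauge. Three or four of the six sleeves are present; None if absent.
- sleeve_6: Connector sleeve: plain pale-blue plastic tube, outside diameter 28 mm, length 44 mm, about 30 g, upright on the counter at the start. Origin at the centre of one end face (the lower at the start), z along the tube; both ends alike. The bore is either full size (22 mm) or too small (17.5 mm): trust the gauge. Three or four of the six sleeves are present; None if absent.
- gauge: Gauge stand, fixed: blue block 210 x 56 mm, 20 mm high, long along its x, with four upright stepped pins in a row along x, 52 mm apart, tips 62 mm above the counter. A full-size sleeve slides down to the block (its top then 64 mm above the counter); an undersized one stops on a cone, its lower end about 21 mm above the block (top at about 85 mm). Origin at the centre of the underside, z up.
- pin_1 (a point): Foot of gauge pin 1: on its axis, at the height of the block's top (20 mm above the counter), at x = -78 mm of the stand, z up. From here the pin is 20 mm thick for 18 mm, narrows over 6 mm to 15.5 mm, stays so for 10 mm and tapers over 8 mm to a tip 6 mm thick, 42 mm above this point.
- pin_2 (a point): Foot of gauge pin 2: on its axis, at the height of the block's top (20 mm above the counter), at x = -26 mm of the stand, z up. From here the pin is 20 mm thick for 18 mm, narrows over 6 mm to 15.5 mm, stays so for 10 mm and tapers over 8 mm to a tip 6 mm thick, 42 mm above this point.
- pin_3 (a point): Foot of gauge pin 3: on its axis, at the height of the block's top (20 mm above the counter), at x = 26 mm of the stand, z up. From here the pin is 20 mm thick for 18 mm, narrows over 6 mm to 15.5 mm, stays so for 10 mm and tapers over 8 mm to a tip 6 mm thick, 42 mm above this point.
- pin_4 (a point): Foot of gauge pin 4: on its axis, at the height of the block's top (20 mm above the counter), at x = 78 mm of the stand, z up. From here the pin is 20 mm thick for 18 mm, narrows over 6 mm to 15.5 mm, stays so for 10 mm and tapers over 8 mm to a tip 6 mm thick, 42 mm above this point.
- pot: Square white plastic pot, open on one side, 68 x 68 mm outside, 44 mm high, walls and floor 3 mm, 90 g, a green square on the outside of its floor. Starts upside down (mouth on the counter). Origin at the centre of the outside of its floor, z from the floor towards the mouth (down at the start), x and y square to its flat sides. It also lies stably on any side.
- reject_bin: Yellow open reject bin, fixed to the counter: 100 x 130 mm outside (x, y), 45 mm high, walls and floor 4 mm. Origin at the centre of its underside, z up.
- vial: Bystander: small green glass vial with metal cap, 28 mm across, 50 mm tall, upright. Origin at the centre of the underside.
- ampoule_bottle: Bystander: amber bottle, 44 mm across, 85 mm tall, upright. Origin at the centre of the underside.
- saline: Bystander: clear bottle, 68 mm across, 160 mm tall, upright. Origin at the centre of the underside.
- tape_roll: Bystander: white tape roll lying flat, 64 mm across, 22 mm high. Origin at the centre of the underside.
- swab_box: Bystander: blue box, 90 x 120 x 50 mm. Origin at the centre of the underside.
- cup: Bystander: white cup, 60 mm across, 55 mm high, upright. Origin at the centre of the underside.
- marker: Bystander: black marker pen, 130 x 14 x 12 mm, lying flat. Origin at the centre of the underside.
Not all that is in view belongs to the job. What is shaped like the sleeve_5 but purple is not meant.

How it is judged:
By the outcome, as a careful person would: the job done as asked, in the order asked, and still so for the second after the job is handed in, with the robot touching nothing.
Of sleeve_1, sleeve_2, sleeve_3, sleeve_4, sleeve_5, sleeve_6 only 3 to 4 are there at a start; the rules pass over those that are not, and their reading is None.
At some moment in a run one of pot may be knocked a few centimetres aside while the robot is not near it.
It also fails if it takes over 210 s, if anything falls off the work surface, if the arm or the gripper's body presses on something with over 40 N, if the wrist force passes 120 N, or if a joint passes its speed limit or range.

### The arm

A 7-joint arm with a two-finger parallel gripper is mounted at the origin on the work surface. World frame = base frame: x ahead of the robot, y to its left, z up, the work surface at z = 0. Lengths are in m, angles in rad, forces in N, time in s.
With the tool pointing down it reaches from about 0.425 to 0.875 m from the base axis. Payload 4.7 kg.
Tool frame: the origin (TCP) lies between the finger pads; the fingertips stand 19 mm ahead of it and the grasp point (between the pads) is the TCP (ctrl.tip_extent is the distance from the TCP to the fingertips, in m); z points along the fingers, y is the line along which they close (so a half turn about z gives the same grasp; the last joint's range is limited). The gripper opens to 87 mm and grips with 3 to 60 N. Pads are 19 mm wide; open, the fingers measure 117 mm over their backs; the gripper's body (75 mm by 190 mm) begins 51 mm behind the grasp point.
Start: joints at [-1.145, 0.321, -0.07, 1.45, 0.023, 1.371, -0.057], TCP at [0.26, 0.596, 0.242] pointing down, gripper open.
Joint ranges: [-2.86, 2.86], [-0.3, 2.09], [-1.38, 1.24], [0.06, 2.45], [-1.56, 4.7], [0.09, 2.05], [-2.69, 2.69]. Speed limits (rad/s): [2.57, 2.57, 3.14, 3.14, 3.14, 3.14, 3.14].

### API

Orientations are given as a rotation vector (axis times angle).
In Python, from bench import ctrl gives the robot as it stands.
- The arm moves only by the shell command python3 -m crank 'ROWS' [OPENING] [FORCE]. ROWS is JSON, a list of rows, each an object of numbers: "tx", "ty", "tz": the shift along the tool's x, y, z in mm; "turn": the turn about the tool's z in units of 5 degrees (1.0 is 5 degrees). In form: [{"tx": .., "ty": .., "tz": .., "turn": ..}, ...]. A call has 1 to 5 rows; each row is the pose to reach, as a shift and turn from the pose commanded when the call began, along the tool's axes at that moment; what a row does not reach only later rows make up. A row lasts 1/8 s, in which the tool goes at most 62.5 mm and 10.7 degrees, less where a joint would pass 70% of its speed; a pose out of reach is approached as far as the arm can. A call with a gripper value outside its range is refused whole. OPENING is the finger opening in mm, from 0 to 87, set as the call begins (- or left out, the last holds). The fingers move at their own pace and stop on an object; FORCE is the grip in N (left out, the last holds). Time passes only in rows, so rows that repeat a pose let the fingers close. It gives the time, the measured TCP pose, the force, the opening and the grip force at its end, in the units of the state.
- ctrl.get_state(): the state, without advancing time (a new reading comes with each control period).
- ctrl.get_image(name): name is "scene" or "top"; returns (picture, depth): 384x512x3 uint8, red, green, blue; 384x512 float32, m along the optical axis (not along the pixel's ray), 0 where there is no reading.
- ctrl.camera_model(name): a dict with "intrinsics" (3x3 intrinsics, pixels), "dist_coeffs" ([k1, k2, p1, p2, k3] as OpenCV has them; the pictures are not rectified), "origin" and "orientation" of the camera in the world. Camera axes: x right, y down, z forward; pixel columns grow to the right and rows downward; lengths in m; the calibration is good to about 2 mm. A picture is of the moment at which its call begins. camera_model takes no time and is no camera call.
- ctrl.close_job(): hands the job in; it is judged then, once.
Trained networks look in the newest picture that a camera, given by its name, has taken for a name from the list of things; names that differ only in an ending like _2 or _b are one class to them, and where a whole thing is asked for, a point or a joint stands for the part that bears it (a point fixed in the world has none). Each returns a list of dicts, best first, with "confidence" (0 to 1); they miss things now and then, are a little off and sometimes report something else, mostly with a low value. They report only what shows in the picture. A call takes as long as a camera call. They do not tell look-alikes from the thing itself.
- ctrl.recognise(camera, query): "xyz" ([x, y, z] in m, in world coordinates, good to about 4 mm: the middle of the surface that is visible of it).
- ctrl.mark_of(camera, query): "xyz" ([x, y, z] in m, in world coordinates, good to about 4 mm: a listed point, or the origin of a listed thing).
The state is a dict: "time": time; "joint_positions": joint angles; "qd": joint speeds; "joint_torque": joint torques, N m; "position": TCP position; "tool_rot": TCP orientation; "ft_force": force on the tool from outside, world axes, zero at the start; "torque": the same for the moment, N m; "grip_width": opening from 0.0 (shut) to 1.0 (fully open); "grip_force": force on a finger pad.
Only numpy, scipy, OpenCV 4.12 (cv2) and the standard library are available. Lean on these libraries where they do the work, as an engineer would, in place of code of your own. Each camera call takes 0.05 s, during which the arm holds its last target. There are 200 camera calls.

## Working session

There is one attempt and no reset: what is moved stays moved. The work goes in short steps, Python scripts to look and compute and a shell command to move; the robot and the scene stay as the last step left them, time stands still between calls to the robot, and variables do not carry over. Pictures are saved under pics/ and viewed, at most 14 in all, crops included, and the job is handed in when it is done.

```bash
ls; mkdir -p pics
cat > h.py <<'E'
from bench import ctrl
import numpy as np, cv2
from scipy.spatial.transform import Rotation as R
def cam(n):
    m=ctrl.camera_model(n); K=np.array(m["intrinsics"]); d=np.array(m["dist_coeffs"]); o=np.array(m["origin"]); q=np.array(m["orientation"])
    M=q if q.shape==(3,3) else R.from_rotvec(q).as_matrix()
    return K,d,o,M
def grab(n,f=None):
    im,dp=ctrl.get_image(n)
    if f: cv2.imwrite("pics/"+f,im[:,:,::-1])
    return im,dp
def cloud(n,dp):
    K,d,o,M=cam(n); h,w=dp.shape
    v,u=np.mgrid[:h,:w]; p=np.stack([u,v],-1).reshape(-1,1,2).astype(np.float64)
    r=cv2.undistortPoints(p,K,d).reshape(h,w,2)
    P=np.dstack([r,np.ones((h,w))])*dp[...,None]
    return P@M.T+o
def proj(n,X):
    K,d,o,M=cam(n)
    return cv2.projectPoints((np.atleast_2d(X)-o)@M,np.zeros(3),np.zeros(3),K,d)[0].reshape(-1,2)
E
python3 - <<'E'
from h import *
s=ctrl.get_state(); print(s["time"],s["position"],s["tool_rot"],R.from_rotvec(s["tool_rot"]).as_matrix().round(3))
for n in("scene","top"):
    m=ctrl.camera_model(n); print(n,m["origin"],m["orientation"],m["intrinsics"])
    im,dp=grab(n,n+"0.png")
    for q in["sleeve_1","gauge","pin_1","pot","reject_bin"]:
        for r in ctrl.mark_of(n,q): print(n,q,np.round(r["xyz"],3),round(r["confidence"],2),proj(n,r["xyz"]).round(0))
E
```

```text
pics
0.0 [0.2600313  0.59517559 0.24046309] [-6.42249875e-01 -3.07493471e+00  2.93007787e-03] [[-0.916  0.4   -0.001]
 [ 0.4    0.916 -0.002]
 [-0.    -0.002 -1.   ]]
scene [1.25560766 0.57925847 0.87722249] [-1.10291471 -2.36435097  1.05705975] [[430.72950558   0.         262.1978177 ]
 [  0.         430.72950558 187.18402299]
 [  0.           0.           1.        ]]
scene sleeve_1 [0.631 0.269 0.004] 0.77 [[335. 262.]]
scene sleeve_1 [0.562 0.264 0.002] 0.75 [[348. 245.]]
scene sleeve_1 [ 0.553  0.159 -0.002] 0.65 [[317. 226.]]
scene sleeve_1 [ 0.644  0.168 -0.004] 0.56 [[299. 247.]]
scene sleeve_1 [ 0.497 -0.429 -0.   ] 0.53 [[188. 137.]]
scene sleeve_1 [0.488 0.171 0.001] 0.52 [[334. 214.]]
scene gauge [ 0.536 -0.017 -0.   ] 0.8 [[271. 194.]]
scene pin_1 [ 0.561 -0.014  0.021] 0.88 [[267. 194.]]
scene pin_1 [ 0.459 -0.012  0.019] 0.87 [[289. 177.]]
scene pin_1 [ 0.508 -0.01   0.02 ] 0.8 [[279. 185.]]
scene pin_1 [ 0.613 -0.017  0.019] 0.68 [[254. 204.]]
scene pot [ 0.603 -0.199  0.04 ] 0.97 [[211. 170.]]
scene pot [ 0.457 -0.009  0.018] 0.44 [[290. 177.]]
scene pot [0.737 0.105
[... 435 characters left out ...]
 -0.002] 0.62 [[211. 203.]]
top sleeve_1 [0.497 0.172 0.004] 0.61 [[205. 220.]]
top sleeve_1 [0.565 0.264 0.001] 0.52 [[179. 200.]]
top sleeve_1 [0.642 0.168 0.003] 0.5 [[208. 177.]]
top sleeve_1 [0.631 0.27  0.002] 0.47 [[178. 181.]]
top gauge [ 0.536 -0.012  0.004] 0.68 [[260. 207.]]
top gauge [0.73  0.106 0.002] 0.66 [[226. 152.]]
top pin_1 [ 0.616 -0.012  0.02 ] 0.97 [[260. 183.]]
top pin_1 [ 0.456 -0.007  0.019] 0.96 [[259. 231.]]
top pin_1 [ 0.566 -0.016  0.016] 0.94 [[261. 198.]]
top pin_1 [ 0.513 -0.013  0.022] 0.88 [[261. 214.]]
top pot [ 0.605 -0.203  0.041] 0.94 [[318. 185.]]
top pot [ 0.512 -0.015  0.02 ] 0.36 [[261. 214.]]
top reject_bin [ 0.431 -0.223 -0.003] 0.87 [[324. 239.]]
```

View pics/scene0.png

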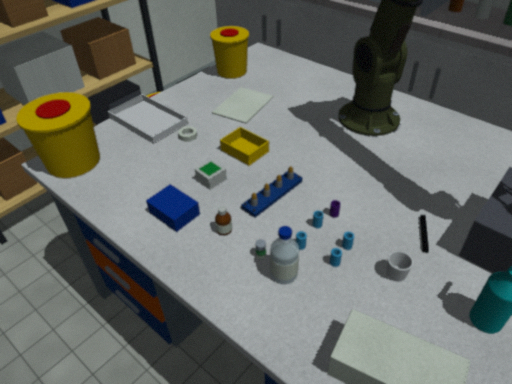

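View pics/top0.png

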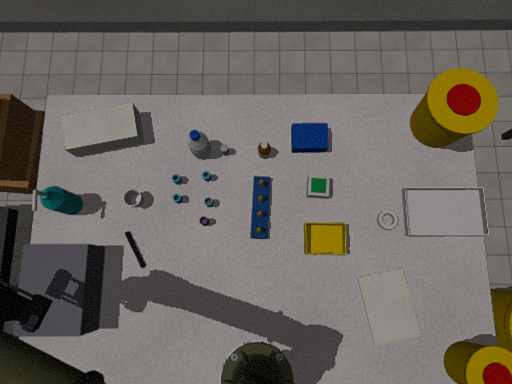

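The four pale-blue sleeves are at scene px (318,218), (301,240), (335,257) and (348,240). The look-alike at (335,208) is purple, so I exclude it. The gauge is at (271,194), the pot is inverted at (210,173), and the bin is at (244,147). Next I confirm with one enlarged crop and measure precisely.

Run:
```python
from h import *
for n in("top","scene"):
    im,dp=grab(n); C=cloud(n,dp); hsv=cv2.cvtColor(im,cv2.COLOR_RGB2HSV)
    if n=="scene": cv2.imwrite("pics/crop.png",cv2.resize(im[140:290,190:370,::-1],None,fx=4,fy=4,interpolation=cv2.INTER_CUBIC))
    print(n,"table z",np.median(C[...,2][(abs(C[...,0]-.5)<.05)&(abs(C[...,1]-.08)<.02)]))
    def near(x,y,r): return np.hypot(C[...,0]-x,C[...,1]-y)<r
    for x,y in[(.555,.157),(.643,.168),(.564,.264),(.631,.27),(.492,.172)]:
        m=near(x,y,.03)&(C[...,2]>.036)&(C[...,2]<.055); P=C[m]; 
        print("sleeve",P.shape,P.mean(0).round(4),((P.max(0)+P.min(0))/2).round(4),np.ptp(P,axis=0).round(3),np.median(hsv[m],0))
    for nm,x,y,r,z0,z1 in[("gauge",.536,-.014,.14,.015,.026),("pins",.536,-.014,.14,.055,.07),("pot",.604,-.2,.06,.035,.055),("bin",.43,-.222,.1,.036,.055)]:
        m=near(x,y,r)&(C[...,2]>z0)&(C[...,2]<z1); P=C[m]
        if nm=="pins":
            k,l=cv2.connectedComponents(m.astype(np.uint8))
            for i in range(1,k): print(nm,(l==i).sum(),C[l==i].mean(0).round(4))
        else:
            r=cv2.minAreaRect(P[:,:2].astype(np.float32)*1000); print(nm,P.mean(0).round(4),r)
```

```text
top table z 0.0005155324471577405
sleeve (30, 3) [0.5533 0.1587 0.0429] [0.5525 0.1592 0.0431] [0.027 0.026 0.014] [100.  126.  116.5]
sleeve (36, 3) [0.6416 0.1692 0.0435] [0.6415 0.1687 0.0435] [0.024 0.024 0.014] [ 99.  156.  125.5]
sleeve (41, 3) [0.5657 0.2634 0.0439] [0.5664 0.2636 0.0443] [0.027 0.027 0.011] [100. 156. 125.]
sleeve (42, 3) [0.6311 0.2682 0.0433] [0.631  0.2681 0.0431] [0.026 0.024 0.014] [100.  156.5 117. ]
sleeve (31, 3) [0.4906 0.1733 0.0424] [0.4895 0.1734 0.0421] [0.027 0.027 0.012] [139. 132.  76.]
gauge [ 0.5353 -0.0108  0.0204] ((537.7869262695312, -10.700115203857422), (55.92870330810547, 209.90365600585938), 86.84166717529297)
pins 14 [ 0.6158 -0.0165  0.0584]
pins 11 [ 0.5633 -0.0123  0.06  ]
pins 15 [ 0.5116 -0.0097  0.0582]
pins 15 [ 0.4595 -0.0063  0.0593]
pot [ 0.6033 -0.2019  0.0442] ((603.698974609375, -202.07498168945312), (66.97621154785156, 69.6089859008789), 87.37625885009766)
bin [ 0.4338 -0.2133  0.0445] ((432.2174987792969, -218.89215087890625), (130.92152404785156, 99.24120330810547), 89.77539825439453)
scene table z -0.0003818524212397
[... 338 characters left out ...]
412] [0.6312 0.2696 0.0412] [0.028 0.027 0.01 ] [100. 182. 128.]
sleeve (54, 3) [0.4901 0.1739 0.0414] [0.4894 0.1734 0.0413] [0.028 0.027 0.01 ] [134.  159.   70.5]
gauge [ 0.5478 -0.0053  0.0196] ((537.8001098632812, -11.053752899169922), (59.055355072021484, 212.3888702392578), 86.86859130859375)
pins 13 [ 0.4611 -0.0056  0.0598]
pins 14 [ 0.513  -0.0081  0.0586]
pins 10 [ 0.5642 -0.0113  0.0589]
pins 14 [ 0.616  -0.0141  0.0584]
pot [ 0.6063 -0.1994  0.0432] ((604.1687622070312, -201.9324951171875), (73.08751678466797, 69.37837219238281), 84.58773040771484)
bin [ 0.4337 -0.2179  0.0417] ((433.1877136230469, -219.55874633789062), (134.2835235595703, 104.23968505859375), 89.39859008789062)
```

View pics/crop.png

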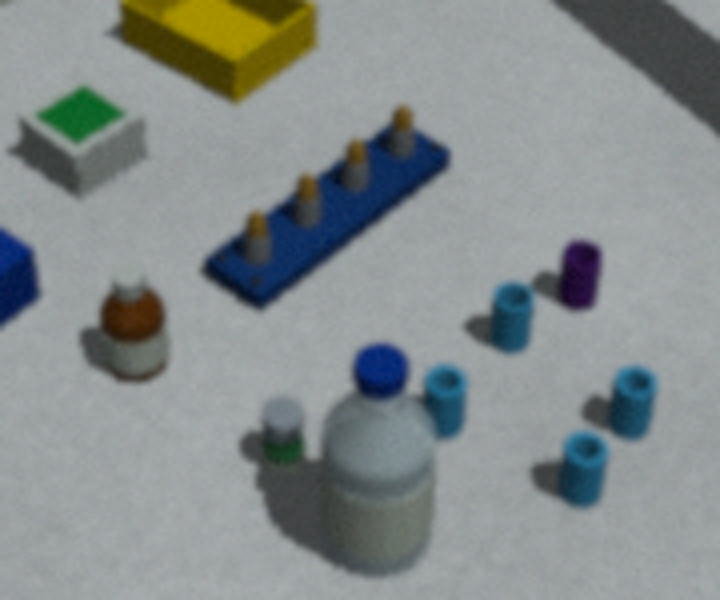

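The crop confirms four pale-blue sleeves, at crop px (512,315), (445,400), (583,468) and (632,400). The purple tube at (580,275) stays out. First I move and square the tool, so that tool x = -X and tool y = +Y.

```bash
python3 -m crank '[{"tx":-221,"ty":-141,"turn":-4.72},{"tx":-221,"ty":-141,"turn":-4.72},{"tx":-221,"ty":-141,"turn":-4.72},{"tx":-221,"ty":-141,"turn":-4.72},{"tx":-221,"ty":-141,"turn":-4.72}]' 60 15
python3 - <<'E'
from h import *
s=ctrl.get_state(); M=R.from_rotvec(s["tool_rot"]).as_matrix(); print(M.round(4)); print(np.array(s["position"]), M.T@(np.array([.553,.159,.2])-s["position"])*1000)
E
```

```text
[[-9.164e-01  4.003e-01  1.000e-04]
 [ 4.003e-01  9.164e-01  1.000e-04]
 [-1.000e-04  2.000e-04 -1.000e+00]]
[0.26022792 0.59566899 0.24162851] [-443.07259876 -282.98977227   41.61366249]$[0]: bad value
```

```bash
python3 -m crank '[{"tx":-221,"ty":-141,"tz":0,"turn":-4.72},{"tx":-221,"ty":-141,"tz":0,"turn":-4.72},{"tx":-221,"ty":-141,"tz":0,"turn":-4.72},{"tx":-221,"ty":-141,"tz":0,"turn":-4.72},{"tx":-221,"ty":-141,"tz":0,"turn":-4.72}]' 60 15
cat > st.py <<'E'
import sys
from h import *
s=ctrl.get_state(); M=R.from_rotvec(s["tool_rot"]).as_matrix(); print(s["time"],"y-axis deg",np.degrees(np.arctan2(M[1,1],M[0,1])),np.array(s["position"]).round(4),np.round(s["ft_force"],1),s["grip_width"],s["grip_force"])
if len(sys.argv)>1: print("delta tool mm",(M.T@(np.array(eval(sys.argv[1]))-s["position"])*1000).round(1))
E
python3 st.py .553,.159,.2
```

```text
time: 1.32
position: [0.4099, 0.3731, 0.242]
tool_rot: [0.013, 3.14, -0.002]
ft_force: [0.6, 0.1, -0.3]
grip_width: 0.695
grip_force: 0.0
1.325 y-axis deg 89.52960384228726 [0.4099 0.3731 0.242 ] [ 0.6  0.1 -0.3] 0.694921398060147 0.0
delta tool mm [-144.8 -212.9   42.5]
```

```bash
python3 -m crank '[{"tx":-62,"ty":-62,"tz":0,"turn":0},{"tx":-145,"ty":-213,"tz":42,"turn":0},{"tx":-145,"ty":-213,"tz":80,"turn":0},{"tx":-145,"ty":-213,"tz":80,"turn":0},{"tx":-145,"ty":-213,"tz":80,"turn":0}]'
python3 -m crank '[{"tx":0,"ty":0,"tz":0,"turn":0},{"tx":0,"ty":0,"tz":0,"turn":0}]'
python3 st.py .553,.159,.030
```

```text
time: 1.95
position: [0.5519, 0.1616, 0.1599]
tool_rot: [-0.006, -3.14, 0.003]
ft_force: [-0.5, 0.2, 1.1]
grip_width: 0.69
grip_force: 0.0
time: 2.2
position: [0.5509, 0.1677, 0.1622]
tool_rot: [-0.004, 3.141, 0.003]
ft_force: [-0.3, 0.8, 1.2]
grip_width: 0.691
grip_force: 0.0
2.2 y-axis deg 90.16248099185397 [0.5509 0.1677 0.1622] [-0.3  0.8  1.2] 0.6906017225668641 0.0
delta tool mm [ -2.1  -8.9 132.2]
```

```bash
python3 -m crank '[{"tx":-2,"ty":-6,"tz":90,"turn":0},{"tx":-2,"ty":-6,"tz":90,"turn":0},{"tx":-2,"ty":-6,"tz":90,"turn":0},{"tx":-2,"ty":-6,"tz":90,"turn":0},{"tx":-2,"ty":-6,"tz":90,"turn":0}]'
python3 st.py .553,.159,.030;for i in 1 2 3; do python3 -m crank '[{"tx":0,"ty":0,"tz":0,"turn":0}]' >/dev/null; python3 st.py .553,.159,.030;done
```

```text
time: 2.82
position: [0.5546, 0.1603, 0.0738]
tool_rot: [-0.002, 3.138, 0.003]
ft_force: [-0.3, -0.6, 0.0]
grip_width: 0.691
grip_force: 0.0
2.825 y-axis deg 90.06585455893826 [0.5546 0.1603 0.0738] [-0.3 -0.6  0. ] 0.6914426454957578 0.0
delta tool mm [ 1.8 -1.4 43.8]
2.95 y-axis deg 90.02171135873814 [0.5541 0.1595 0.073 ] [-0.7 -0.2 -0.2] 0.6913894395504028 0.0
delta tool mm [ 1.2 -0.6 43. ]
3.075 y-axis deg 90.0027794736951 [0.5536 0.1592 0.0722] [-0.   1.   0.2] 0.6885627587100797 0.0
delta tool mm [ 0.7 -0.2 42.2]
3.2 y-axis deg 89.99698118765379 [0.5534 0.159  0.0718] [-0.6  0.5 -0.3] 0.688187809026615 0.0
delta tool mm [ 0.4 -0.  41.8]
```

```bash
python3 -m crank '[{"tx":0,"ty":0,"tz":30,"turn":0},{"tx":0,"ty":0,"tz":42,"turn":0},{"tx":0,"ty":0,"tz":42,"turn":0},{"tx":0,"ty":0,"tz":42,"turn":0}]'>/dev/null
python3 -m crank '[{"tx":0,"ty":0,"tz":0,"turn":0},{"tx":0,"ty":0,"tz":0,"turn":0},{"tx":0,"ty":0,"tz":0,"turn":0},{"tx":0,"ty":0,"tz":0,"turn":0}]' 20 15
python3 -m crank '[{"tx":0,"ty":0,"tz":-40,"turn":0},{"tx":0,"ty":0,"tz":-110,"turn":0},{"tx":41,"ty":-168,"tz":-110,"turn":0},{"tx":41,"ty":-168,"tz":-110,"turn":0},{"tx":41,"ty":-168,"tz":-110,"turn":0}]'>/dev/null
python3 -m crank '[{"tx":0,"ty":0,"tz":0,"turn":0},{"tx":0,"ty":0,"tz":0,"turn":0},{"tx":0,"ty":0,"tz":0,"turn":0},{"tx":0,"ty":0,"tz":0,"turn":0},{"tx":0,"ty":0,"tz":0,"turn":0}]'>/dev/null
python3 st.py .5118,-.0095,.080
python3 - <<'E'
from h import *
s=ctrl.get_state(); im,dp=grab("scene"); C=cloud("scene",dp)
u,v=proj("scene",s["position"])[0].astype(int); print(u,v)
cv2.imwrite("pics/a1.png",cv2.resize(im[v-70:v+80,u-80:u+100,::-1],None,fx=4,fy=4))
E
```

```text
time: 4.2
position: [0.5534, 0.1591, 0.0297]
tool_rot: [-0.0, 3.141, 0.0]
ft_force: [-0.9, -0.0, 0.9]
grip_width: 0.32
grip_force: 6.0
5.45 y-axis deg 90.08053328637908 [ 0.5124 -0.0083  0.1394] [0.6 0.2 0. ] 0.31755657399772264 14.999907347664703
delta tool mm [ 0.6 -1.2 59.4]
279 154
```

View pics/a1.png

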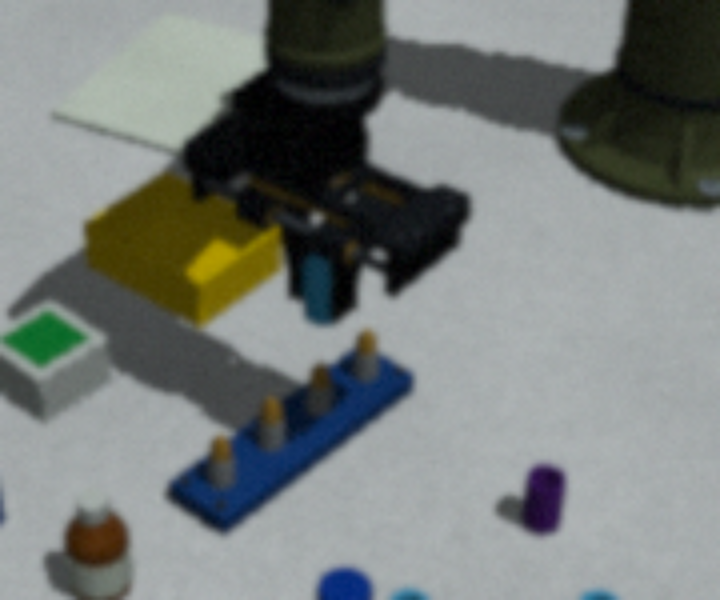

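The sleeve is held at crop (318,290), directly above the second pin at (320,370). I lower it, release it, and go on towards sleeve B.

```bash
python3 -m crank '[{"tx":0.5,"ty":-1,"tz":35,"turn":0},{"tx":0.5,"ty":-1,"tz":35,"turn":0},{"tx":0.5,"ty":-1,"tz":50,"turn":0},{"tx":0.5,"ty":-1,"tz":59,"turn":0},{"tx":0.5,"ty":-1,"tz":59,"turn":0}]'
python3 st.py .5118,-.0095,.080
python3 -m crank '[{"tx":0,"ty":0,"tz":0,"turn":0},{"tx":0,"ty":0,"tz":0,"turn":0},{"tx":0,"ty":0,"tz":0,"turn":0}]' 50 15
python3 -m crank '[{"tx":0,"ty":0,"tz":-40,"turn":0},{"tx":0,"ty":0,"tz":-70,"turn":0},{"tx":-130,"ty":179,"tz":-70,"turn":0},{"tx":-130,"ty":179,"tz":-70,"turn":0},{"tx":-130,"ty":179,"tz":-70,"turn":0}]' >/dev/null
python3 -m crank '[{"tx":0,"ty":0,"tz":0,"turn":0},{"tx":0,"ty":0,"tz":0,"turn":0},{"tx":0,"ty":0,"tz":0,"turn":0},{"tx":0,"ty":0,"tz":0,"turn":0}]'>/dev/null
python3 st.py .642,.169,.030
cat > gz.py <<'E'
from h import *
C=None
for n in("top","scene"):
    im,dp=grab(n); C=cloud(n,dp)
    for i in range(4):
        p=np.array([.5378,-.011])+(i*.052-.078)*np.array([.9985,-.055])
        m=(np.hypot(C[...,0]-p[0],C[...,1]-p[1])<.02)&(C[...,2]>.05)&(C[...,2]<.13); P=C[m]
        print(n,"pin",i+1,p.round(4),len(P),"topz",P[:,2].max().round(4) if len(P) else None,P.mean(0).round(4),"px",proj(n,[*p,.06]).round(0))
E
python3 gz.py
```

```text
time: 6.12
position: [0.5114, -0.0099, 0.08]
tool_rot: [0.0, -3.14, 0.0]
ft_force: [-1.4, -0.3, -0.4]
grip_width: 0.315
grip_force: 15.0
6.125 y-axis deg 90.0081379268057 [ 0.5114 -0.0099  0.08  ] [-1.4 -0.3 -0.4] 0.3149890199663689 14.999981876753736
delta tool mm [-0.4  0.4  0. ]
time: 6.5
position: [0.5121, -0.01, 0.081]
tool_rot: [-0.0, 3.141, 0.0]
ft_force: [0.5, -0.4, 0.9]
grip_width: 0.539
grip_force: 0.0
7.625 y-axis deg 89.88810405375364 [0.6218 0.1403 0.1511] [0.  0.  0.1] 0.5776532210246534 0.0
delta tool mm [-20.   28.8 121.2]
top pin 1 [ 0.4599 -0.0067] 18 topz 0.0656 [ 0.4593 -0.0065  0.0593] px [[259. 228.]]
top pin 2 [ 0.5118 -0.0096] 45 topz 0.0708 [ 0.5121 -0.009   0.0609] px [[260. 212.]]
top pin 3 [ 0.5638 -0.0124] 18 topz 0.0641 [ 0.5627 -0.0128  0.0577] px [[260. 196.]]
top pin 4 [ 0.6157 -0.0153] 20 topz 0.0641 [ 0.6149 -0.0149  0.0574] px [[261. 181.]]
scene pin 1 [ 0.4599 -0.0067] 0 topz None [nan nan nan] px [[290. 167.]]
scene pin 2 [ 0.5118 -0.0096] 9 topz 0.0566 [ 0.5228 -0.0072  0.0528] px [[279. 176.]]
scene pin 3 [ 0.5638 -0.0124] 23 topz 0.0634 [ 0.5654 -0.0101  0.0556] px [[266. 184.]]
scene pin 4 [ 0.6157 -0.0153] 22 topz 0.062 [ 0.6164 -0.0136  0.0554] px [[254. 194.]]gz.py:8: RuntimeWarning: Mean of empty slice.
  print(n,"pin",i+1,p.round(4),len(P),"topz",P[:,2].max().round(4) if len(P) else None,P.mean(0).round(4),"px",proj(n,[*p,.06]).round(0))
  ret = um.true_divide(
```

Pin 2 is full depth, with its top at about 64 mm. Next is sleeve B to pin 4.

```bash
python3 -m crank '[{"tx":-20,"ty":29,"tz":0,"turn":0},{"tx":-20,"ty":29,"tz":60,"turn":0},{"tx":-20,"ty":29,"tz":60,"turn":0},{"tx":-20,"ty":29,"tz":60,"turn":0},{"tx":-20,"ty":29,"tz":60,"turn":0}]'>/dev/null
python3 -m crank '[{"tx":0,"ty":0,"tz":0,"turn":0},{"tx":0,"ty":0,"tz":0,"turn":0},{"tx":0,"ty":0,"tz":0,"turn":0}]'>/dev/null
python3 st.py .642,.169,.030
```

```text
8.725 y-axis deg 90.0061776341969 [0.6421 0.1708 0.0909] [ 0.5 -0.1  0.3] 0.572595102382701 0.0
delta tool mm [ 0.1 -1.8 60.9]
```

```bash
python3 -m crank '[{"tx":0,"ty":-2,"tz":45,"turn":0},{"tx":0,"ty":-2,"tz":61,"turn":0},{"tx":0,"ty":-2,"tz":61,"turn":0},{"tx":0,"ty":-2,"tz":61,"turn":0}]'>/dev/null
python3 -m crank '[{"tx":0,"ty":0,"tz":0,"turn":0},{"tx":0,"ty":0,"tz":0,"turn":0},{"tx":0,"ty":0,"tz":0,"turn":0},{"tx":0,"ty":0,"tz":0,"turn":0},{"tx":0,"ty":0,"tz":0,"turn":0}]' 20 15
python3 -m crank '[{"tx":0,"ty":0,"tz":-40,"turn":0},{"tx":0,"ty":0,"tz":-100,"turn":0},{"tx":6,"ty":-50,"tz":-110,"turn":0},{"tx":15,"ty":-107,"tz":-110,"turn":0},{"tx":15,"ty":-107,"tz":-110,"turn":0}]'>/dev/null
python3 -m crank '[{"tx":6,"ty":-42,"tz":0,"turn":0},{"tx":11,"ty":-77,"tz":0,"turn":0},{"tx":11,"ty":-77,"tz":0,"turn":0},{"tx":11,"ty":-77,"tz":0,"turn":0},{"tx":11,"ty":-77,"tz":0,"turn":0}]'>/dev/null
python3 st.py .6157,-.0153,.080
```

```text
time: 9.85
position: [0.6423, 0.1689, 0.0301]
tool_rot: [-0.0, 3.141, 0.0]
ft_force: [-1.0, 0.0, 3.6]
grip_width: 0.322
grip_force: 15.0
11.1 y-axis deg 90.159452654723 [ 0.6162 -0.0131  0.1393] [ 0.1  0.1 -0.4] 0.3188373966561499 15.000008544739103
delta tool mm [ 0.4 -2.2 59.3]
```

```bash
python3 -m crank '[{"tx":0.4,"ty":-2,"tz":35,"turn":0},{"tx":0.4,"ty":-2,"tz":35,"turn":0},{"tx":0.4,"ty":-2,"tz":50,"turn":0},{"tx":0.4,"ty":-2,"tz":59,"turn":0},{"tx":0.4,"ty":-2,"tz":59,"turn":0}]'>/dev/null
python3 st.py .6157,-.0153,.080
python3 -m crank '[{"tx":0,"ty":0,"tz":0,"turn":0},{"tx":0,"ty":0,"tz":0,"turn":0},{"tx":0,"ty":0,"tz":0,"turn":0}]' 50 15
python3 -m crank '[{"tx":0,"ty":0,"tz":-40,"turn":0},{"tx":0,"ty":0,"tz":-70,"turn":0},{"tx":10,"ty":55,"tz":-70,"turn":0},{"tx":20,"ty":110,"tz":-70,"turn":0},{"tx":28,"ty":155,"tz":-70,"turn":0}]' >/dev/null
python3 -m crank '[{"tx":10,"ty":50,"tz":0,"turn":0},{"tx":20,"ty":100,"tz":20,"turn":0},{"tx":22,"ty":124,"tz":60,"turn":0},{"tx":22,"ty":124,"tz":60,"turn":0},{"tx":22,"ty":124,"tz":60,"turn":0}]'>/dev/null
python3 -m crank '[{"tx":0,"ty":0,"tz":0,"turn":0},{"tx":0,"ty":0,"tz":0,"turn":0},{"tx":0,"ty":0,"tz":0,"turn":0}]'>/dev/null
python3 st.py .566,.264,.030; python3 gz.py 2>/dev/null
```

```text
11.725 y-axis deg 90.01851399016175 [ 0.6152 -0.0171  0.0799] [-0.2 -0.3 -0.2] 0.3214542353515501 14.999954094018904
delta tool mm [-0.5  1.8 -0.1]
time: 12.1
position: [0.6159, -0.0173, 0.081]
tool_rot: [-0.0, 3.141, 0.0]
ft_force: [0.5, 0.0, 0.2]
grip_width: 0.539
grip_force: 0.0
13.725 y-axis deg 89.94877611700079 [0.5661 0.2613 0.0913] [-0.5  0.1  0.7] 0.5748742859387186 0.0
delta tool mm [ 0.2  2.7 61.3]
top pin 1 [ 0.4599 -0.0067] 17 topz 0.0665 [ 0.4596 -0.0065  0.0601] px [[259. 228.]]
top pin 2 [ 0.5118 -0.0096] 47 topz 0.0695 [ 0.5126 -0.0092  0.0604] px [[260. 212.]]
top pin 3 [ 0.5638 -0.0124] 17 topz 0.0637 [ 0.563  -0.0127  0.0583] px [[260. 196.]]
top pin 4 [ 0.6157 -0.0153] 75 topz 0.0885 [ 0.6144 -0.0161  0.0734] px [[261. 181.]]
scene pin 1 [ 0.4599 -0.0067] 23 topz 0.0631 [ 0.4621 -0.0059  0.0564] px [[290. 167.]]
scene pin 2 [ 0.5118 -0.0096] 81 topz 0.0662 [ 0.5133 -0.0087  0.0588] px [[279. 176.]]
scene pin 3 [ 0.5638 -0.0124] 23 topz 0.0627 [ 0.5648 -0.01    0.0552] px [[266. 184.]]
scene pin 4 [ 0.6157 -0.0153] 141 topz 0.0861 [ 0.6184 -0.0128  0.0714] px [[254. 194.]]
```

```bash
python3 -m crank '[{"tx":0,"ty":1.5,"tz":45,"turn":0},{"tx":0,"ty":1.5,"tz":61,"turn":0},{"tx":0,"ty":1.5,"tz":61,"turn":0},{"tx":0,"ty":1.5,"tz":61,"turn":0}]'>/dev/null
python3 -m crank '[{"tx":0,"ty":0,"tz":0,"turn":0},{"tx":0,"ty":0,"tz":0,"turn":0},{"tx":0,"ty":0,"tz":0,"turn":0},{"tx":0,"ty":0,"tz":0,"turn":0},{"tx":0,"ty":0,"tz":0,"turn":0}]' 20 15
python3 -m crank '[{"tx":0,"ty":0,"tz":-40,"turn":0},{"tx":0,"ty":0,"tz":-100,"turn":0},{"tx":20,"ty":-50,"tz":-110,"turn":0},{"tx":41,"ty":-106,"tz":-110,"turn":0},{"tx":62,"ty":-160,"tz":-110,"turn":0}]'>/dev/null
python3 -m crank '[{"tx":20,"ty":-50,"tz":0,"turn":0},{"tx":40,"ty":-100,"tz":0,"turn":0},{"tx":44,"ty":-111,"tz":0,"turn":0},{"tx":44,"ty":-111,"tz":0,"turn":0},{"tx":44,"ty":-111,"tz":0,"turn":0}]'>/dev/null
python3 -m crank '[{"tx":0,"ty":0,"tz":0,"turn":0},{"tx":0,"ty":0,"tz":0,"turn":0},{"tx":0,"ty":0,"tz":0,"turn":0},{"tx":0,"ty":0,"tz":0,"turn":0}]'>/dev/null
python3 st.py .4599,-.0067,.080
```

```text
time: 14.95
position: [0.5658, 0.2633, 0.03]
tool_rot: [-0.0, 3.141, 0.001]
ft_force: [-1.4, -0.7, 3.1]
grip_width: 0.312
grip_force: 15.0
16.7 y-axis deg 90.01254339914539 [ 0.4597 -0.0077  0.1395] [ 0.3 -0.6 -0.2] 0.31232732494028476 14.999897890520515
delta tool mm [-0.2  1.  59.5]
```

```bash
python3 -m crank '[{"tx":0,"ty":1,"tz":35,"turn":0},{"tx":0,"ty":1,"tz":35,"turn":0},{"tx":0,"ty":1,"tz":50,"turn":0},{"tx":0,"ty":1,"tz":59,"turn":0},{"tx":0,"ty":1,"tz":59,"turn":0}]'>/dev/null
python3 st.py .4599,-.0067,.080
python3 -m crank '[{"tx":0,"ty":0,"tz":0,"turn":0},{"tx":0,"ty":0,"tz":0,"turn":0},{"tx":0,"ty":0,"tz":0,"turn":0}]' 50 15
python3 -m crank '[{"tx":0,"ty":0,"tz":-40,"turn":0},{"tx":0,"ty":0,"tz":-70,"turn":0},{"tx":-30,"ty":50,"tz":-70,"turn":0},{"tx":-60,"ty":100,"tz":-70,"turn":0},{"tx":-85,"ty":140,"tz":-70,"turn":0}]' >/dev/null
python3 -m crank '[{"tx":-30,"ty":50,"tz":0,"turn":0},{"tx":-60,"ty":100,"tz":0,"turn":0},{"tx":-86,"ty":136,"tz":30,"turn":0},{"tx":-86,"ty":136,"tz":60,"turn":0},{"tx":-86,"ty":136,"tz":60,"turn":0}]'>/dev/null
python3 -m crank '[{"tx":0,"ty":0,"tz":0,"turn":0},{"tx":0,"ty":0,"tz":0,"turn":0},{"tx":0,"ty":0,"tz":0,"turn":0}]'>/dev/null
python3 st.py .631,.269,.030
```

```text
17.325 y-axis deg 89.99557170416304 [ 0.4594 -0.007   0.0801] [-0.1  0.6 -0.6] 0.311477630185618 14.99985180074873
delta tool mm [-0.5  0.3  0.1]
time: 17.7
position: [0.4598, -0.0067, 0.0809]
tool_rot: [-0.0, 3.141, 0.0]
ft_force: [-0.2, 0.1, 0.1]
grip_width: 0.54
grip_force: 0.0
19.325 y-axis deg 89.97384061182655 [0.6313 0.2691 0.0923] [ 0.5 -0.3  0. ] 0.5727384459426881 0.0
delta tool mm [ 0.4 -0.2 62.3]
```

```bash
python3 -m crank '[{"tx":0,"ty":0,"tz":45,"turn":0},{"tx":0,"ty":0,"tz":61,"turn":0},{"tx":0,"ty":0,"tz":61,"turn":0},{"tx":0,"ty":0,"tz":61,"turn":0}]'>/dev/null
python3 -m crank '[{"tx":0,"ty":0,"tz":0,"turn":0},{"tx":0,"ty":0,"tz":0,"turn":0},{"tx":0,"ty":0,"tz":0,"turn":0},{"tx":0,"ty":0,"tz":0,"turn":0},{"tx":0,"ty":0,"tz":0,"turn":0}]' 20 15
python3 -m crank '[{"tx":0,"ty":0,"tz":-40,"turn":0},{"tx":0,"ty":0,"tz":-100,"turn":0},{"tx":10,"ty":-50,"tz":-110,"turn":0},{"tx":24,"ty":-106,"tz":-110,"turn":0},{"tx":38,"ty":-161,"tz":-110,"turn":0}]'>/dev/null
python3 -m crank '[{"tx":12,"ty":-50,"tz":0,"turn":0},{"tx":24,"ty":-100,"tz":0,"turn":0},{"tx":29,"ty":-120,"tz":0,"turn":0},{"tx":29,"ty":-120,"tz":0,"turn":0},{"tx":29,"ty":-120,"tz":0,"turn":0}]'>/dev/null
python3 -m crank '[{"tx":0,"ty":0,"tz":0,"turn":0},{"tx":0,"ty":0,"tz":0,"turn":0},{"tx":0,"ty":0,"tz":0,"turn":0},{"tx":0,"ty":0,"tz":0,"turn":0}]'>/dev/null
python3 st.py .5638,-.0124,.080
```

```text
time: 20.45
position: [0.6309, 0.2693, 0.0301]
tool_rot: [-0.0, 3.141, 0.0]
ft_force: [-0.2, 0.0, 3.8]
grip_width: 0.321
grip_force: 15.0
22.2 y-axis deg 90.02108526033324 [ 0.5636 -0.0116  0.1396] [-0.2  0.2  0.2] 0.3166954636857494 14.999999686770025
delta tool mm [-0.2 -0.8 59.6]
```

After release I back off up and away towards +y, so the cameras have a clear view.

```bash
python3 -m crank '[{"tx":0,"ty":-0.5,"tz":35,"turn":0},{"tx":0,"ty":-0.5,"tz":35,"turn":0},{"tx":0,"ty":-0.5,"tz":50,"turn":0},{"tx":0,"ty":-0.5,"tz":59,"turn":0},{"tx":0,"ty":-0.5,"tz":59,"turn":0}]'>/dev/null
python3 st.py .5638,-.0124,.080
python3 -m crank '[{"tx":0,"ty":0,"tz":0,"turn":0},{"tx":0,"ty":0,"tz":0,"turn":0},{"tx":0,"ty":0,"tz":0,"turn":0}]' 50 15
python3 -m crank '[{"tx":0,"ty":0,"tz":-40,"turn":0},{"tx":0,"ty":0,"tz":-90,"turn":0},{"tx":0,"ty":60,"tz":-110,"turn":0},{"tx":0,"ty":120,"tz":-110,"turn":0},{"tx":0,"ty":170,"tz":-110,"turn":0}]' >/dev/null
python3 -m crank '[{"tx":0,"ty":0,"tz":0,"turn":0},{"tx":0,"ty":0,"tz":0,"turn":0},{"tx":0,"ty":0,"tz":0,"turn":0},{"tx":0,"ty":0,"tz":0,"turn":0}]'>/dev/null
python3 gz.py 2>/dev/null
python3 - <<'E'
from h import *
im,dp=grab("scene"); cv2.imwrite("pics/b1.png",cv2.resize(im[120:250,170:340,::-1],None,fx=4,fy=4)); C=cloud("scene",dp)
for n in("scene","top"):
    im,dp=grab(n);C=cloud(n,dp); m=(np.hypot(C[...,0]-.604,C[...,1]+.2)<.1)&(C[...,2]>.036)&(C[...,2]<.055)&(C[...,1]<-.08)&(C[...,0]>.5); print(cv2.minAreaRect(C[m][:,:2].astype(np.float32)*1000))
E
```

```text
22.825 y-axis deg 90.0037160998001 [ 0.5632 -0.0122  0.08  ] [ 0.4  0.4 -1.3] 0.31471437976052097 14.999953557708068
delta tool mm [-0.6 -0.2 -0. ]
time: 23.2
position: [0.5639, -0.0122, 0.081]
tool_rot: [-0.0, 3.141, 0.0]
ft_force: [0.6, 0.2, -0.8]
grip_width: 0.538
grip_force: 0.0
top pin 1 [ 0.4599 -0.0067] 69 topz 0.0897 [ 0.4593 -0.0052  0.0742] px [[259. 228.]]
top pin 2 [ 0.5118 -0.0096] 46 topz 0.068 [ 0.5119 -0.0093  0.0608] px [[260. 212.]]
top pin 3 [ 0.5638 -0.0124] 76 topz 0.0908 [ 0.5644 -0.011   0.0739] px [[260. 196.]]
top pin 4 [ 0.6157 -0.0153] 75 topz 0.089 [ 0.6145 -0.0159  0.0734] px [[261. 181.]]
scene pin 1 [ 0.4599 -0.0067] 119 topz 0.0865 [ 0.4636 -0.002   0.0719] px [[290. 167.]]
scene pin 2 [ 0.5118 -0.0096] 78 topz 0.0687 [ 0.5132 -0.009   0.0591] px [[279. 176.]]
scene pin 3 [ 0.5638 -0.0124] 130 topz 0.0876 [ 0.5679 -0.008   0.072 ] px [[266. 184.]]
scene pin 4 [ 0.6157 -0.0153] 137 topz 0.0858 [ 0.6183 -0.013   0.072 ] px [[254. 194.]]
((602.8241577148438, -202.9488067626953), (73.86923217773438, 72.67451477050781), 86.47406768798828)
((604.20263671875, -201.757080078125), (66.55009460449219, 69.2853012084961), 87.5742416381836)
```

View pics/b1.png

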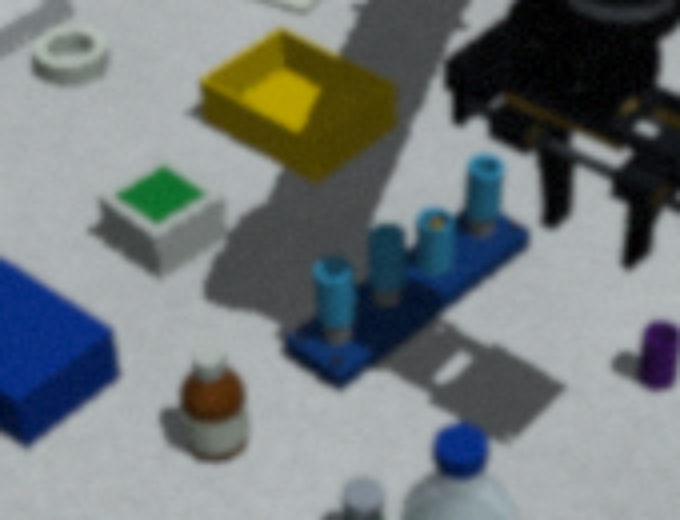

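Pins 1, 3 and 4 stopped part-way, with tops at about 86 mm: crop (485,190), (387,265) and (334,300). Pin 2 at (435,240) is full depth with its tip showing. While removing each reject I'll press it lightly to confirm it really is stopped. Next is the pin 1 sleeve.

```bash
python3 -m crank '[{"tx":30,"ty":-50,"tz":0,"turn":0},{"tx":60,"ty":-100,"tz":0,"turn":0},{"tx":104,"ty":-165,"tz":0,"turn":0},{"tx":104,"ty":-165,"tz":0,"turn":0},{"tx":104,"ty":-165,"tz":60,"turn":0}]'>/dev/null
python3 -m crank '[{"tx":0,"ty":0,"tz":0,"turn":0},{"tx":0,"ty":0,"tz":0,"turn":0},{"tx":0,"ty":0,"tz":0,"turn":0},{"tx":0,"ty":0,"tz":0,"turn":0}]'>/dev/null
python3 st.py .4599,-.0067,.072
```

```text
25.7 y-axis deg 90.0336801296123 [ 0.4607 -0.0069  0.1319] [ 0.1  0.6 -0.1] 0.5766406915450827 0.0
delta tool mm [ 1.   0.2 59.9]
```

```bash
python3 -m crank '[{"tx":0.5,"ty":0,"tz":45,"turn":0},{"tx":0.5,"ty":0,"tz":60,"turn":0},{"tx":0.5,"ty":0,"tz":60,"turn":0},{"tx":0.5,"ty":0,"tz":60,"turn":0},{"tx":0.5,"ty":0,"tz":60,"turn":0}]'>/dev/null
python3 -m crank '[{"tx":0,"ty":0,"tz":0,"turn":0},{"tx":0,"ty":0,"tz":0,"turn":0},{"tx":0,"ty":0,"tz":0,"turn":0},{"tx":0,"ty":0,"tz":0,"turn":0},{"tx":0,"ty":0,"tz":0,"turn":0}]' 20 5
python3 -m crank '[{"tx":0,"ty":0,"tz":4,"turn":0},{"tx":0,"ty":0,"tz":6,"turn":0},{"tx":0,"ty":0,"tz":6,"turn":0},{"tx":0,"ty":0,"tz":6,"turn":0}]'
python3 -m crank '[{"tx":0,"ty":0,"tz":-4,"turn":0},{"tx":0,"ty":0,"tz":-4,"turn":0}]' - 15
```

```text
time: 26.95
position: [0.4592, -0.0072, 0.0707]
tool_rot: [-0.0, 3.141, 0.0]
ft_force: [-0.5, 0.6, 1.7]
grip_width: 0.315
grip_force: 5.0
time: 27.45
position: [0.4604, -0.0076, 0.0654]
tool_rot: [0.0, 3.139, -0.0]
ft_force: [0.4, -1.9, 5.3]
grip_width: 0.315
grip_force: 5.0
time: 27.7
position: [0.4593, -0.0073, 0.0687]
tool_rot: [-0.0, 3.141, 0.0]
ft_force: [-0.0, -0.3, 0.7]
grip_width: 0.308
grip_force: 15.0
```

Resistance is 5 N at the same height, so it really is stopped on the cone. It goes to the bin.

```bash
python3 -m crank '[{"tx":0,"ty":0,"tz":-40,"turn":0},{"tx":0,"ty":0,"tz":-80,"turn":0},{"tx":12,"ty":-50,"tz":-80,"turn":0},{"tx":25,"ty":-110,"tz":-80,"turn":0},{"tx":38,"ty":-165,"tz":-80,"turn":0}]'>/dev/null
python3 -m crank '[{"tx":14,"ty":-55,"tz":0,"turn":0},{"tx":14,"ty":-63,"tz":0,"turn":0},{"tx":14,"ty":-63,"tz":0,"turn":0},{"tx":14,"ty":-63,"tz":0,"turn":0},{"tx":14,"ty":-63,"tz":0,"turn":0}]'>/dev/null
python3 -m crank '[{"tx":0,"ty":0,"tz":0,"turn":0},{"tx":0,"ty":0,"tz":0,"turn":0}]'>/dev/null
python3 st.py .408,-.235,.040
```

```text
29.2 y-axis deg 90.04687815385563 [ 0.4073 -0.2349  0.1486] [ 0.5 -0.3 -0.4] 0.3080293300460251 15.003701011582109
delta tool mm [-7.000e-01 -1.000e-01  1.086e+02]
```

```bash
python3 -m crank '[{"tx":0,"ty":0,"tz":50,"turn":0},{"tx":0,"ty":0,"tz":95,"turn":0},{"tx":0,"ty":0,"tz":108,"turn":0},{"tx":0,"ty":0,"tz":108,"turn":0},{"tx":0,"ty":0,"tz":108,"turn":0}]'
python3 -m crank '[{"tx":0,"ty":0,"tz":0,"turn":0},{"tx":0,"ty":0,"tz":0,"turn":0}]' 40 15 
python3 -m crank '[{"tx":0,"ty":0,"tz":-50,"turn":0},{"tx":0,"ty":0,"tz":-110,"turn":0},{"tx":0,"ty":0,"tz":-110,"turn":0},{"tx":-35,"ty":50,"tz":-110,"turn":0},{"tx":-70,"ty":100,"tz":-110,"turn":0}]' >/dev/null
python3 -m crank '[{"tx":-35,"ty":50,"tz":0,"turn":0},{"tx":-70,"ty":100,"tz":0,"turn":0},{"tx":-86,"ty":122,"tz":0,"turn":0},{"tx":-86,"ty":122,"tz":0,"turn":0},{"tx":-86,"ty":122,"tz":0,"turn":0}]' 50 >/dev/null
python3 -m crank '[{"tx":0,"ty":0,"tz":0,"turn":0},{"tx":0,"ty":0,"tz":0,"turn":0},{"tx":0,"ty":0,"tz":0,"turn":0}]'>/dev/null
python3 st.py .5638,-.0124,.072
```

```text
time: 29.82
position: [0.4086, -0.2359, 0.0422]
tool_rot: [-0.0, 3.139, -0.001]
ft_force: [0.3, -0.9, 0.6]
grip_width: 0.304
grip_force: 15.0
time: 30.08
position: [0.4079, -0.2354, 0.0414]
tool_rot: [-0.0, 3.14, -0.0]
ft_force: [0.3, -0.3, 0.6]
grip_width: 0.433
grip_force: 0.0
31.7 y-axis deg 89.95351894991694 [ 0.563  -0.0138  0.1508] [-0.5 -0.2 -1.2] 0.5739632820005447 0.0
delta tool mm [-0.8  1.4 78.8]
```

```bash
python3 -m crank '[{"tx":-0.5,"ty":1,"tz":50,"turn":0},{"tx":-0.5,"ty":1,"tz":79,"turn":0},{"tx":-0.5,"ty":1,"tz":79,"turn":0},{"tx":-0.5,"ty":1,"tz":79,"turn":0},{"tx":-0.5,"ty":1,"tz":79,"turn":0}]'>/dev/null
python3 -m crank '[{"tx":0,"ty":0,"tz":0,"turn":0},{"tx":0,"ty":0,"tz":0,"turn":0},{"tx":0,"ty":0,"tz":0,"turn":0},{"tx":0,"ty":0,"tz":0,"turn":0},{"tx":0,"ty":0,"tz":0,"turn":0}]' 20 5
python3 -m crank '[{"tx":0,"ty":0,"tz":4,"turn":0},{"tx":0,"ty":0,"tz":6,"turn":0},{"tx":0,"ty":0,"tz":6,"turn":0},{"tx":0,"ty":0,"tz":6,"turn":0}]'
python3 -m crank '[{"tx":0,"ty":0,"tz":-4,"turn":0},{"tx":0,"ty":0,"tz":-4,"turn":0}]' - 15 
python3 -m crank '[{"tx":0,"ty":0,"tz":-40,"turn":0},{"tx":0,"ty":0,"tz":-80,"turn":0},{"tx":24,"ty":-50,"tz":-80,"turn":0},{"tx":50,"ty":-105,"tz":-80,"turn":0},{"tx":75,"ty":-156,"tz":-80,"turn":0}]'>/dev/null
python3 -m crank '[{"tx":25,"ty":-50,"tz":0,"turn":0},{"tx":32,"ty":-67,"tz":0,"turn":0},{"tx":32,"ty":-67,"tz":0,"turn":0},{"tx":32,"ty":-67,"tz":0,"turn":0},{"tx":32,"ty":-67,"tz":0,"turn":0}]'>/dev/null
python3 -m crank '[{"tx":0,"ty":0,"tz":0,"turn":0},{"tx":0,"ty":0,"tz":0,"turn":0}]'>/dev/null
python3 st.py .457,-.235,.040
```

```text
time: 32.95
position: [0.5638, -0.0123, 0.0718]
tool_rot: [-0.0, 3.141, 0.0]
ft_force: [0.2, -0.9, 2.6]
grip_width: 0.322
grip_force: 4.9
time: 33.45
position: [0.5649, -0.013, 0.0666]
tool_rot: [0.0, 3.139, -0.001]
ft_force: [-0.3, -1.7, 4.1]
grip_width: 0.318
grip_force: 5.0
time: 33.7
position: [0.5639, -0.0124, 0.0698]
tool_rot: [-0.0, 3.141, -0.0]
ft_force: [0.6, -0.2, 2.0]
grip_width: 0.317
grip_force: 15.0
35.2 y-axis deg 90.05724895767005 [ 0.4569 -0.2348  0.1495] [ 0.  -0.4 -0.7] 0.31613226626962815 15.003358200948043
delta tool mm [-1.000e-01 -2.000e-01  1.095e+02]
```

```bash
python3 -m crank '[{"tx":0,"ty":0,"tz":50,"turn":0},{"tx":0,"ty":0,"tz":95,"turn":0},{"tx":0,"ty":0,"tz":108,"turn":0},{"tx":0,"ty":0,"tz":108,"turn":0},{"tx":0,"ty":0,"tz":108,"turn":0}]'>/dev/null
python3 -m crank '[{"tx":0,"ty":0,"tz":0,"turn":0},{"tx":0,"ty":0,"tz":0,"turn":0}]' 40 15 
python3 -m crank '[{"tx":0,"ty":0,"tz":-50,"turn":0},{"tx":0,"ty":0,"tz":-110,"turn":0},{"tx":0,"ty":0,"tz":-110,"turn":0},{"tx":-35,"ty":50,"tz":-110,"turn":0},{"tx":-70,"ty":100,"tz":-110,"turn":0}]' >/dev/null
python3 -m crank '[{"tx":-35,"ty":50,"tz":0,"turn":0},{"tx":-70,"ty":100,"tz":0,"turn":0},{"tx":-89,"ty":119,"tz":0,"turn":0},{"tx":-89,"ty":119,"tz":0,"turn":0},{"tx":-89,"ty":119,"tz":0,"turn":0}]' 50 >/dev/null
python3 -m crank '[{"tx":0,"ty":0,"tz":0,"turn":0},{"tx":0,"ty":0,"tz":0,"turn":0},{"tx":0,"ty":0,"tz":0,"turn":0}]'>/dev/null
python3 st.py .6157,-.0153,.072
```

```text
time: 36.08
position: [0.4574, -0.2355, 0.0425]
tool_rot: [-0.0, 3.14, -0.0]
ft_force: [0.3, -0.1, 0.0]
grip_width: 0.432
grip_force: 0.0
37.7 y-axis deg 89.95745689032981 [ 0.6154 -0.0168  0.1518] [-0.7 -0.1 -0.1] 0.5709405212320596 0.0
delta tool mm [-0.2  1.4 79.8]
```

```bash
python3 -m crank '[{"tx":0,"ty":1,"tz":50,"turn":0},{"tx":0,"ty":1,"tz":79,"turn":0},{"tx":0,"ty":1,"tz":79,"turn":0},{"tx":0,"ty":1,"tz":79,"turn":0},{"tx":0,"ty":1,"tz":79,"turn":0}]'>/dev/null
python3 -m crank '[{"tx":0,"ty":0,"tz":0,"turn":0},{"tx":0,"ty":0,"tz":0,"turn":0},{"tx":0,"ty":0,"tz":0,"turn":0},{"tx":0,"ty":0,"tz":0,"turn":0},{"tx":0,"ty":0,"tz":0,"turn":0}]' 20 5
python3 -m crank '[{"tx":0,"ty":0,"tz":4,"turn":0},{"tx":0,"ty":0,"tz":6,"turn":0},{"tx":0,"ty":0,"tz":6,"turn":0},{"tx":0,"ty":0,"tz":6,"turn":0}]'
python3 -m crank '[{"tx":0,"ty":0,"tz":-4,"turn":0},{"tx":0,"ty":0,"tz":-4,"turn":0}]' - 15 
python3 -m crank '[{"tx":0,"ty":0,"tz":-40,"turn":0},{"tx":0,"ty":0,"tz":-80,"turn":0},{"tx":40,"ty":-38,"tz":-80,"turn":0},{"tx":80,"ty":-76,"tz":-80,"turn":0},{"tx":120,"ty":-113,"tz":-80,"turn":0}]'>/dev/null
python3 -m crank '[{"tx":40,"ty":-38,"tz":0,"turn":0},{"tx":63,"ty":-59,"tz":0,"turn":0},{"tx":63,"ty":-59,"tz":0,"turn":0},{"tx":63,"ty":-59,"tz":0,"turn":0},{"tx":63,"ty":-59,"tz":0,"turn":0}]'>/dev/null
python3 -m crank '[{"tx":0,"ty":0,"tz":0,"turn":0},{"tx":0,"ty":0,"tz":0,"turn":0}]'>/dev/null
python3 st.py .4325,-.187,.068
```

```text
time: 38.95
position: [0.6159, -0.0158, 0.0729]
tool_rot: [0.0, 3.141, -0.001]
ft_force: [0.1, -1.8, 3.4]
grip_width: 0.325
grip_force: 5.0
time: 39.45
position: [0.6167, -0.0158, 0.0677]
tool_rot: [0.0, 3.139, -0.001]
ft_force: [-0.3, -1.4, 5.7]
grip_width: 0.322
grip_force: 5.0
time: 39.7
position: [0.6159, -0.0152, 0.0708]
tool_rot: [-0.0, 3.141, 0.0]
ft_force: [1.0, -1.7, 1.6]
grip_width: 0.315
grip_force: 15.0
41.2 y-axis deg 90.05654143395724 [ 0.4329 -0.1869  0.1504] [-0.4 -0.8 -0.4] 0.3199091525262348 15.00085265167785
delta tool mm [ 0.4 -0.1 82.4]
```

```bash
python3 -m crank '[{"tx":0,"ty":0,"tz":50,"turn":0},{"tx":0,"ty":0,"tz":80,"turn":0},{"tx":0,"ty":0,"tz":80,"turn":0},{"tx":0,"ty":0,"tz":80,"turn":0}]'>/dev/null
python3 -m crank '[{"tx":0,"ty":0,"tz":0,"turn":0},{"tx":0,"ty":0,"tz":0,"turn":0},{"tx":0,"ty":0,"tz":0,"turn":0}]' 40 15 
python3 -m crank '[{"tx":0,"ty":0,"tz":-50,"turn":0},{"tx":0,"ty":0,"tz":-110,"turn":0},{"tx":-20,"ty":50,"tz":-110,"turn":0},{"tx":-50,"ty":100,"tz":-110,"turn":0},{"tx":-70,"ty":150,"tz":-110,"turn":0}]' 87 >/dev/null
python3 -m crank '[{"tx":0,"ty":50,"tz":0,"turn":0},{"tx":0,"ty":100,"tz":0,"turn":0},{"tx":0,"ty":100,"tz":0,"turn":0}]'>/dev/null
python3 - <<'E'
from h import *
im,dp=grab("scene"); cv2.imwrite("pics/c1.png",cv2.resize(im[110:240,170:340,::-1],None,fx=4,fy=4))
for n in("scene","top"):
    im,dp=grab(n);C=cloud(n,dp); m=(np.hypot(C[...,0]-.604,C[...,1]+.2)<.1)&(C[...,2]>.036)&(C[...,2]<.055)&(C[...,1]<-.08)&(C[...,0]>.5); print(cv2.minAreaRect(C[m][:,:2].astype(np.float32)*1000))
    g=(im[...,1]>1.4*im[...,0])&(im[...,1]>1.4*im[...,2])&m; print("green",C[g].mean(0),cv2.minAreaRect(C[g][:,:2].astype(np.float32)*1000))
E
python3 st.py .604,-.202,.15
```

```text
time: 42.08
position: [0.4331, -0.1873, 0.0711]
tool_rot: [-0.0, 3.14, 0.0]
ft_force: [-0.4, 0.1, 0.2]
grip_width: 0.45
grip_force: 0.0
((623.1102905273438, -188.80584716796875), (72.66105651855469, 74.56453704833984), 86.88174438476562)
green [ 0.62365843 -0.19033295  0.04410358] ((623.397705078125, -190.5676727294922), (50.18077087402344, 48.233829498291016), 85.09520721435547)
((625.0568237304688, -188.74171447753906), (68.34618377685547, 69.28514099121094), 84.96940612792969)
green [ 0.62418289 -0.18940929  0.04458729] ((624.3499755859375, -189.44180297851562), (47.1005973815918, 47.541263580322266), 87.15787506103516)
43.225 y-axis deg 89.95000035942373 [0.5027 0.0616 0.1806] [0.4 0.  0.3] 0.9997191640094885 0.0
delta tool mm [-101.6 -263.5   30.8]
```

View pics/c1.png

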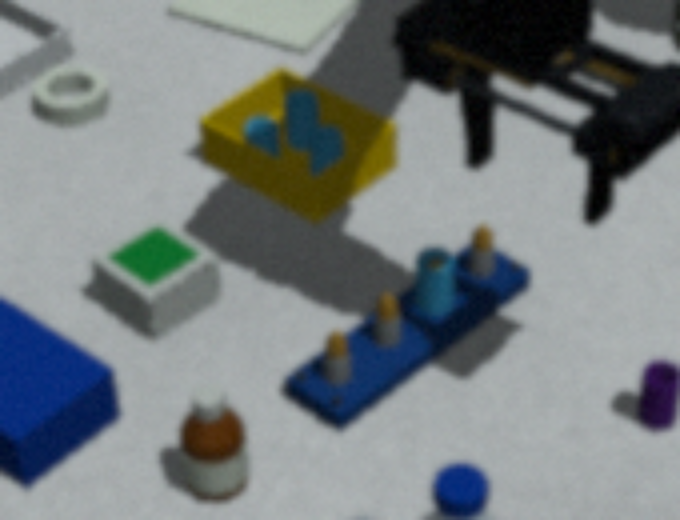

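The picture shows three rejects in the bin at (250-330,130) and pin 2's sleeve still on the gauge at (435,285). The pot has been knocked from (.604,-.202) to about (.624,-.189). It is still inverted and yawed about -4°. To turn it over, I grip it lightly at its far end and let the near side swing down.

```bash
python3 -m crank '[{"tx":-30,"ty":-53,"tz":0,"turn":0.8},{"tx":-60,"ty":-105,"tz":0,"turn":0.8},{"tx":-90,"ty":-157,"tz":0,"turn":0.8},{"tx":-120,"ty":-209,"tz":0,"turn":0.8},{"tx":-145,"ty":-252,"tz":0,"turn":0.8}]' 87 3 >/dev/null
python3 -m crank '[{"tx":0,"ty":0,"tz":60,"turn":0},{"tx":0,"ty":0,"tz":90,"turn":0},{"tx":0,"ty":0,"tz":90,"turn":0},{"tx":0,"ty":0,"tz":90,"turn":0},{"tx":0,"ty":0,"tz":90,"turn":0}]'>/dev/null
python3 -m crank '[{"tx":0,"ty":0,"tz":0,"turn":0},{"tx":0,"ty":0,"tz":0,"turn":0}]'>/dev/null
python3 st.py .648,-.1905,.024
python3 - <<'E'
from h import *
for n in("scene",):
    im,dp=grab(n);C=cloud(n,dp); m=(np.hypot(C[...,0]-.624,C[...,1]+.19)<.05)&(C[...,2]>.036)&(C[...,2]<.055)
    g=(im[...,1]>1.4*im[...,0])&(im[...,1]>1.4*im[...,2])&m; print("green",C[g].mean(0),cv2.minAreaRect(C[g][:,:2].astype(np.float32)*1000))
E
```

```text
44.725 y-axis deg 86.02173547098327 [ 0.648  -0.1892  0.0914] [ 0.5 -0.2 -0.6] 1.0042958459002091 0.0
delta tool mm [ 0.  -1.3 67.4]
green [ 0.63124264 -0.19483935  0.04384759] ((622.706787109375, -191.95004272460938), (47.33888244628906, 48.64744186401367), 82.83219909667969)
```

```bash
python3 -m crank '[{"tx":0,"ty":-1,"tz":45,"turn":0},{"tx":0,"ty":-1,"tz":67,"turn":0},{"tx":0,"ty":-1,"tz":67,"turn":0},{"tx":0,"ty":-1,"tz":67,"turn":0},{"tx":0,"ty":-1,"tz":67,"turn":0}]'
python3 -m crank '[{"tx":0,"ty":0,"tz":0,"turn":0},{"tx":0,"ty":0,"tz":0,"turn":0},{"tx":0,"ty":0,"tz":0,"turn":0},{"tx":0,"ty":0,"tz":0,"turn":0},{"tx":0,"ty":0,"tz":0,"turn":0}]' 55 3
python3 -m crank '[{"tx":0,"ty":0,"tz":-20,"turn":0},{"tx":0,"ty":0,"tz":-40,"turn":0},{"tx":0,"ty":0,"tz":-60,"turn":0},{"tx":0,"ty":0,"tz":-80,"turn":0},{"tx":0,"ty":0,"tz":-80,"turn":0}]'
python3 -m crank '[{"tx":0,"ty":0,"tz":0,"turn":0},{"tx":0,"ty":0,"tz":0,"turn":0},{"tx":0,"ty":0,"tz":0,"turn":0}]'
python3 - <<'E'
from h import *
im,dp=grab("scene"); cv2.imwrite("pics/d1.png",cv2.resize(im[90:220,130:300,::-1],None,fx=4,fy=4))
E
```

```text
time: 45.4
position: [0.648, -0.1904, 0.0243]
tool_rot: [0.109, 3.139, -0.0]
ft_force: [0.6, 0.3, -0.9]
grip_width: 1.0
grip_force: 0.0
time: 46.02
position: [0.6477, -0.1903, 0.0238]
tool_rot: [0.109, 3.139, -0.0]
ft_force: [-0.8, 0.8, 1.6]
grip_width: 0.78
grip_force: 3.0
time: 46.65
position: [0.6491, -0.1908, 0.1064]
tool_rot: [0.109, 3.135, -0.001]
ft_force: [0.5, 0.2, -0.9]
grip_width: 0.782
grip_force: 3.0
time: 47.02
position: [0.6471, -0.1901, 0.1026]
tool_rot: [-0.109, -3.138, -0.0]
ft_force: [0.3, 0.0, -1.4]
grip_width: 0.783
grip_force: 3.0
```

View pics/d1.png

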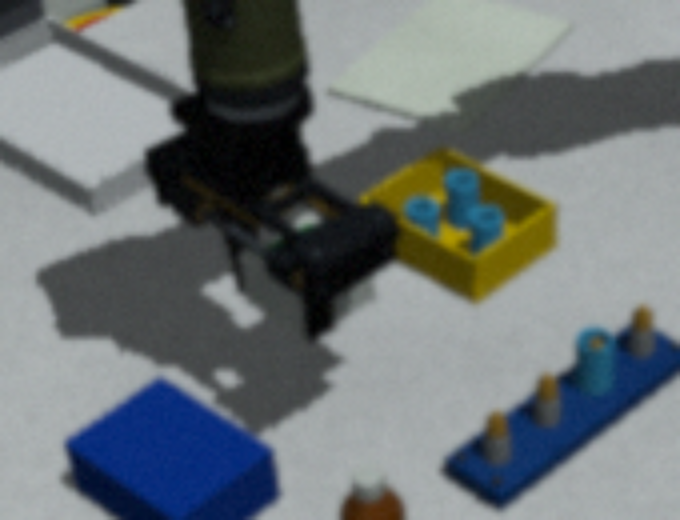

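```bash
cat > prof.py <<'E'
from h import *
s=ctrl.get_state(); p=np.array(s["position"])
for n in("scene","top"):
    im,dp=grab(n);C=cloud(n,dp)
    b=(abs(C[...,0]-p[0])<.1)&(abs(C[...,1]-p[1])<.055)&(C[...,2]>.012)&(C[...,2]<p[2]+.06)
    w=b&(im.min(-1)>75); g=b&(im[...,1]>1.35*im[...,0])&(im[...,1]>1.35*im[...,2])&(im[...,1]>50)
    for nm,m in(("white",w),("green",g)):
        P=C[m]; print(n,nm,len(P))
        if len(P)>8:
            print(" rng rel TCP mm",((P.min(0)-p)*1000).round(0),((P.max(0)-p)*1000).round(0))
            c,U,V=cv2.PCACompute2(P.astype(np.float64),None)[0:3]; print(" ctr",c.round(3)," normal",U[2].round(2),"sd",np.sqrt(V).ravel().round(4))
E
python3 prof.py
```

```text
scene white 89
 rng rel TCP mm [-60. -46. -54.] [87. 46. 22.]
 ctr [[ 0.625 -0.176  0.09 ]]  normal [0.4  0.3  0.87] sd [0.0437 0.029  0.0065]
scene green 1
top white 0
top green 0
```

```bash
cat > ov.py <<'E'
import sys
from h import *
f,angs=sys.argv[1],[float(a) for a in sys.argv[2:]]
s=ctrl.get_state(); p=np.array(s["position"]); im,dp=grab("scene"); u0,v0=(proj("scene",p)[0]-[40,40]).astype(int)
k=8; big=cv2.resize(im[v0:v0+75,u0:u0+95,::-1].copy(),None,fx=k,fy=k,interpolation=cv2.INTER_CUBIC)
big=np.clip(big.astype(float)*1.7,0,255).astype(np.uint8)
x=np.array([.9976,-.07,0]);y=np.array([.07,.9976,0]);z=np.array([0,0,1])
for a,c in zip(angs,[(0,0,255),(0,255,255),(255,0,255)]):
    t=np.radians(a)
    for sy in(.034,-.034):
        L=[]
        for X,Z in[(-58,-24),(10,-24),(10,20),(-58,20)]:
            xr=X*np.cos(t)-Z*np.sin(t); zr=X*np.sin(t)+Z*np.cos(t); L.append(p+(x*xr+z*zr)/1000+y*sy)
        q=((proj("scene",np.array(L))-[u0,v0]+.5)*k).astype(int); cv2.polylines(big,[q],True,c,1)
cv2.imwrite("pics/"+f,big)
E
python3 ov.py e1.png 0 90
```

```text
(no output)
```

View pics/e1.png

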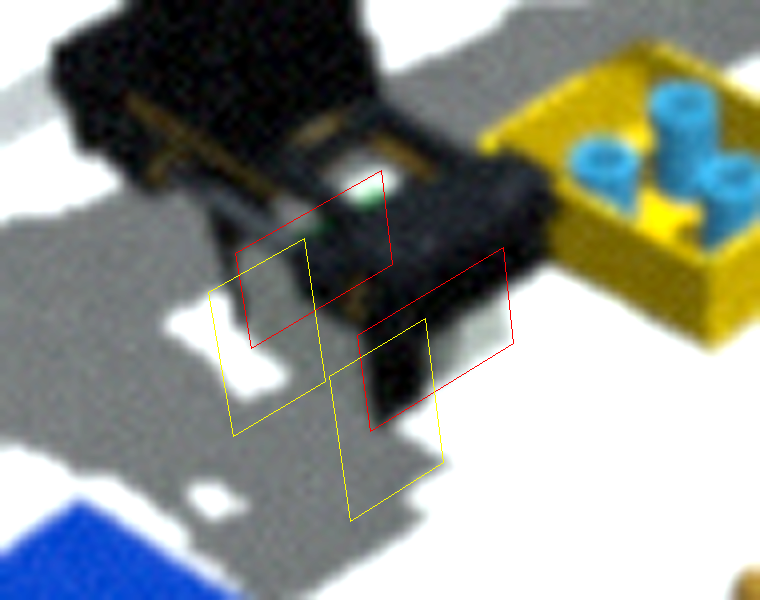

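The pot is held flat: the red 0° outline fits and green shows in the gap. The full pads grip it too stiffly to pivot. I set it down and regrip with only the fingertip corner overlapping the top far edge, so it can swing.

```bash
python3 -m crank '[{"tx":0,"ty":0,"tz":40,"turn":0},{"tx":0,"ty":0,"tz":70,"turn":0},{"tx":0,"ty":0,"tz":78,"turn":0},{"tx":0,"ty":0,"tz":79,"turn":0},{"tx":0,"ty":0,"tz":79,"turn":0}]'
python3 -m crank '[{"tx":0,"ty":0,"tz":0,"turn":0},{"tx":0,"ty":0,"tz":0,"turn":0},{"tx":-10,"ty":0,"tz":-31,"turn":0},{"tx":-10,"ty":0,"tz":-31,"turn":0},{"tx":-10,"ty":0,"tz":-31,"turn":0}]' 87 3
python3 -m crank '[{"tx":0,"ty":0,"tz":0,"turn":0},{"tx":0,"ty":0,"tz":0,"turn":0},{"tx":0,"ty":0,"tz":0,"turn":0},{"tx":0,"ty":0,"tz":0,"turn":0},{"tx":0,"ty":0,"tz":0,"turn":0}]' 55 3
python3 -m crank '[{"tx":0,"ty":0,"tz":-15,"turn":0},{"tx":0,"ty":0,"tz":-30,"turn":0},{"tx":0,"ty":0,"tz":-45,"turn":0},{"tx":0,"ty":0,"tz":-55,"turn":0},{"tx":0,"ty":0,"tz":-55,"turn":0}]'
sed -i 's/(-58,-24),(10,-24),(10,20),(-58,20)/(-68,-53),(0,-53),(0,-9),(-68,-9)/' ov.py
python3 ov.py e2.png 0 70
```

```text
time: 47.85
position: [0.6487, -0.1907, 0.0261]
tool_rot: [0.109, 3.137, -0.001]
ft_force: [0.9, -0.3, -1.4]
grip_width: 0.778
grip_force: 3.0
time: 48.48
position: [0.6572, -0.1908, 0.0553]
tool_rot: [-0.109, -3.139, -0.0]
ft_force: [-0.3, 0.3, -0.2]
grip_width: 0.995
grip_force: 0.0
time: 49.1
position: [0.6575, -0.1909, 0.0554]
tool_rot: [-0.109, -3.139, -0.0]
ft_force: [-0.1, -0.6, -1.8]
grip_width: 0.783
grip_force: 3.0
time: 49.72
position: [0.6583, -0.1911, 0.112]
tool_rot: [0.109, 3.137, -0.0]
ft_force: [-0.6, -0.7, -1.0]
grip_width: 0.782
grip_force: 3.0
```

View pics/e2.png

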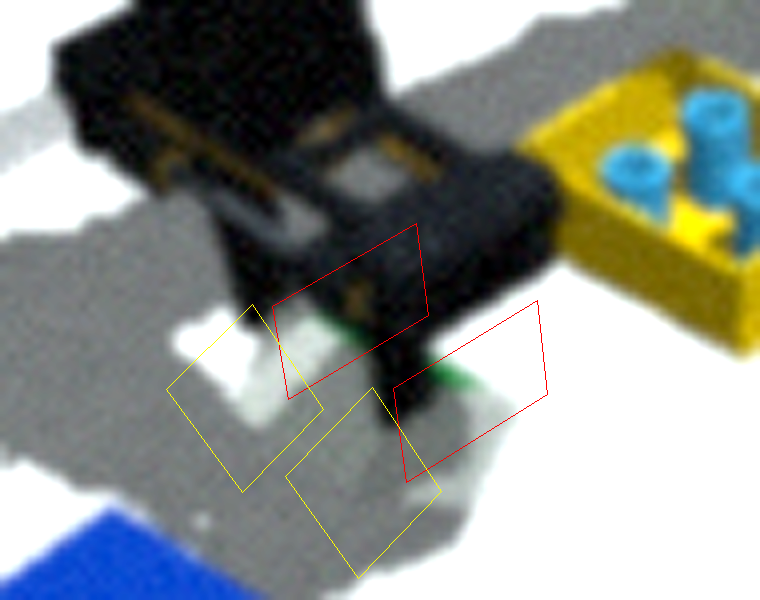

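```bash
cat > tilt.py <<'E'
from h import *
s=ctrl.get_state(); p=np.array(s["position"]); print(p.round(4),s["ft_force"],s["grip_width"])
x=np.array([.9976,-.07,0]);y=np.array([.07,.9976,0])
P=[]
for _ in range(2):
    im,dp=grab("scene");C=cloud("scene",dp)-p
    X,Y,Z=C@x,C@y,C[...,2]
    m=(abs(Y)<.026)&(abs(X)<.07)&(Z<-.012)&(Z>-.1)&(Z+p[2]>.012)&(im.max(-1)>60)
    P.append(np.stack([X,Z],-1)[m])
P=np.concatenate(P); print(len(P))
best=0
for a in np.radians(np.arange(-5,125,2.5)):
    d=P@[np.cos(a),np.sin(a)]; h,e=np.histogram(d,np.arange(-.1,.1,.004)); i=h.argmax(); n=h[i:i+1].sum()
    if n>best: best=n; r=(np.degrees(a),e[i],n)
print("wall normal tilt deg, offset, n:",r)
E
python3 tilt.py
python3 -m crank '[{"tx":0,"ty":0,"tz":-62,"turn":0},{"tx":0,"ty":0,"tz":-62,"turn":0},{"tx":0,"ty":0,"tz":-62,"turn":0},{"tx":0,"ty":0,"tz":-30,"turn":0},{"tx":0,"ty":0,"tz":0,"turn":0}]' >/dev/null
python3 -m crank '[{"tx":0,"ty":0,"tz":0,"turn":0},{"tx":0,"ty":0,"tz":-62,"turn":0},{"tx":0,"ty":0,"tz":-62,"turn":0},{"tx":0,"ty":0,"tz":-62,"turn":0}]' >/dev/null
python3 tilt.py
```

```text
[ 0.6577 -0.1909  0.111 ] [-0.19942124 -0.94274846 -1.71596372] 0.7805173783008432
433
wall normal tilt deg, offset, n: (np.float64(40.0), np.float64(-0.011999999999999927), np.int64(261))
[ 0.6578 -0.191   0.1734] [-0.67118126  0.00401911 -1.67179886] 0.7830705943061119
420
wall normal tilt deg, offset, n: (np.float64(59.99999999999999), np.float64(-0.01599999999999993), np.int64(283))
```

Tilt went from 40° to 60°, so the jerks ratchet it along. Once more, with a check.

```bash
python3 -m crank '[{"tx":0,"ty":0,"tz":30,"turn":0},{"tx":0,"ty":0,"tz":60,"turn":0},{"tx":0,"ty":0,"tz":60,"turn":0},{"tx":0,"ty":0,"tz":0,"turn":0},{"tx":0,"ty":0,"tz":0,"turn":0}]' >/dev/null
python3 -m crank '[{"tx":0,"ty":0,"tz":30,"turn":0},{"tx":0,"ty":0,"tz":60,"turn":0},{"tx":0,"ty":0,"tz":60,"turn":0},{"tx":0,"ty":0,"tz":0,"turn":0},{"tx":0,"ty":0,"tz":0,"turn":0}]' >/dev/null
python3 -m crank '[{"tx":0,"ty":0,"tz":0,"turn":0},{"tx":0,"ty":0,"tz":0,"turn":0},{"tx":0,"ty":0,"tz":0,"turn":0},{"tx":0,"ty":0,"tz":0,"turn":0}]' >/dev/null
python3 tilt.py
```

```text
[ 0.6572 -0.1908  0.1718] [ 0.36859038  0.42441579 -0.51526955] 0.7828539416498713
468
wall normal tilt deg, offset, n: (np.float64(67.5), np.float64(-0.01599999999999993), np.int64(299))
```

```bash
python3 -m crank '[{"tx":0,"ty":0,"tz":40,"turn":0},{"tx":0,"ty":0,"tz":70,"turn":0},{"tx":0,"ty":0,"tz":80,"turn":0},{"tx":0,"ty":0,"tz":80,"turn":0}]'
python3 -m crank '[{"tx":3,"ty":0,"tz":4,"turn":0},{"tx":6,"ty":0,"tz":7,"turn":0},{"tx":9,"ty":0,"tz":10,"turn":0},{"tx":12,"ty":0,"tz":12,"turn":0},{"tx":12,"ty":0,"tz":12,"turn":0}]'
python3 tilt.py
```

```text
time: 53.45
position: [0.6576, -0.191, 0.0926]
tool_rot: [-0.109, -3.14, 0.0]
ft_force: [0.8, -0.3, -0.4]
grip_width: 0.781
grip_force: 3.0
time: 54.08
position: [0.645, -0.1904, 0.0806]
tool_rot: [-0.11, -3.139, 0.0]
ft_force: [-1.6, -0.9, 3.7]
grip_width: 0.781
grip_force: 3.0
[ 0.645  -0.1904  0.0806] [-1.57860289 -0.8563939   3.68588975] 0.7808613145004687
126
wall normal tilt deg, offset, n: (np.float64(90.0), np.float64(-0.01599999999999993), np.int64(103))
```

Tilt is now 90° and it rests on the counter. I release, move aside and look.

```bash
python3 -m crank '[{"tx":0,"ty":0,"tz":0,"turn":0},{"tx":0,"ty":0,"tz":0,"turn":0},{"tx":0,"ty":0,"tz":-20,"turn":0},{"tx":0,"ty":0,"tz":-80,"turn":0},{"tx":0,"ty":0,"tz":-110,"turn":0}]' 87 3 >/dev/null
python3 -m crank '[{"tx":0,"ty":60,"tz":0,"turn":0},{"tx":0,"ty":120,"tz":0,"turn":0},{"tx":0,"ty":180,"tz":0,"turn":0},{"tx":0,"ty":180,"tz":0,"turn":0}]' >/dev/null
cat > pot.py <<'E'
import sys
from h import *
for n in("scene","top"):
    im,dp=grab(n);C=cloud(n,dp)
    if n=="scene" and len(sys.argv)>1: cv2.imwrite("pics/"+sys.argv[1],cv2.resize(im[110:240,150:320,::-1],None,fx=4,fy=4))
    b=(C[...,0]>.53)&(C[...,0]<.69)&(C[...,1]<-.09)&(C[...,1]>-.28)
    for z0,z1 in((.035,.05),(.055,.08)):
        m=b&(C[...,2]>z0)&(C[...,2]<z1); k,l,st,ct=cv2.connectedComponentsWithStats(m.astype(np.uint8))
        if k<2: continue
        P=C[l==1+st[1:,4].argmax()]; print(n,z0,len(P),P[:,2].mean().round(4),cv2.minAreaRect(P[:,:2].astype(np.float32)*1000))
E
python3 pot.py f1.png; python3 st.py .62,-.19,.1
```

```text
scene 0.035 161 0.0404 ((580.5888061523438, -185.010986328125), (74.80925750732422, 68.7730941772461), 85.77487182617188)
top 0.035 100 0.0429 ((581.2396850585938, -184.6411895751953), (67.89065551757812, 69.50883483886719), 85.75387573242188)
55.4 y-axis deg 86.12072512839154 [ 0.6584 -0.0099  0.1917] [ 0.4 -0.5  0.3] 1.0001557992293686 0.0
delta tool mm [  26.3 -182.3   91.8]
```

View pics/f1.png

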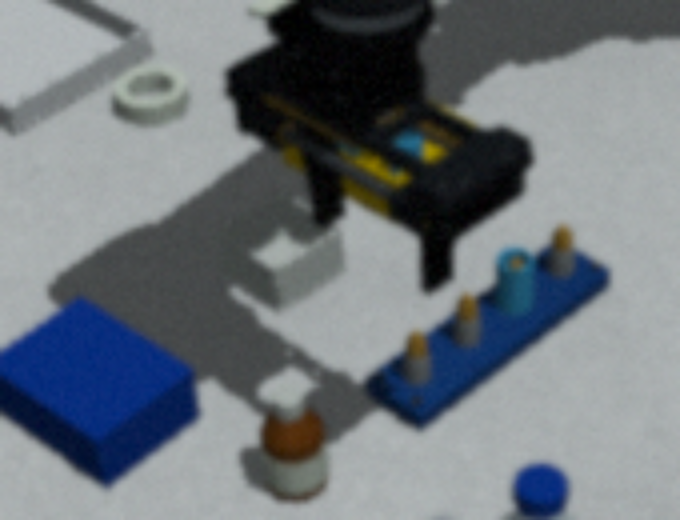

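The pot at (295,255) now stands 44 mm high with no green visible, so it may have rolled on to mouth up. I check the interior depth.

Run:
```python
from h import *
im,dp=grab("top");C=cloud("top",dp)
m=(abs(C[...,0]-.581)<.02)&(abs(C[...,1]+.185)<.02); print(m.sum(),np.percentile(C[m][:,2],[10,50,90]).round(4),np.median(im[m],0))
m=(abs(C[...,0]-.581)<.045)&(abs(C[...,1]+.185)<.045)
v,u=np.where(m); print((C[v.min():v.max()+1:2,u.min():u.max()+1:2,2]*1000).round(0).astype(int))
cv2.imwrite("pics/g1.png",cv2.resize(im[150:270,230:370,::-1],None,fx=5,fy=5))
```

```text
138 [0.0005 0.0032 0.0068] [157.5 155.  149. ]
[[  -1   -2    5   45   42   43   43   45   43   41    1    2   -1   -3]
 [  -4    3    8   12   19   20   22   25   24   28   26   31   28   -2]
 [  -2    2   15    3    5    3    2    1    1    3    5    5   26   -4]
 [   2    0   18    5    4    3    8    4   -1    3    6   -1   34    3]
 [   2   -3   22    7    2    4    3    9   -2    2    4    4   28   -1]
 [   2    0   24    3    4    3    1    5    3    3    1    1   30   -3]
 [   1   -1   24    1    8    1    3    7    4    6    7    4   35   -6]
 [   3    1   30    4    0    8    4    4    3    5    3    6   41   -2]
 [  -3   -3   37    3    1    1    8    2    3    2    5    2   34   -1]
 [   2    3   38    4    4    6    8    4   -1    2    5    7   40   -3]
 [   1    1   27   29   35   43   40   42   44   44   43   45   42   -5]
 [   3    0    0   -2    0    0    4    6 1287    9   14   10    3    1]
 [   2   -2    3    1    5   -4   -3    5    4   -1    2   -1    4    4]]
```

View pics/g1.png

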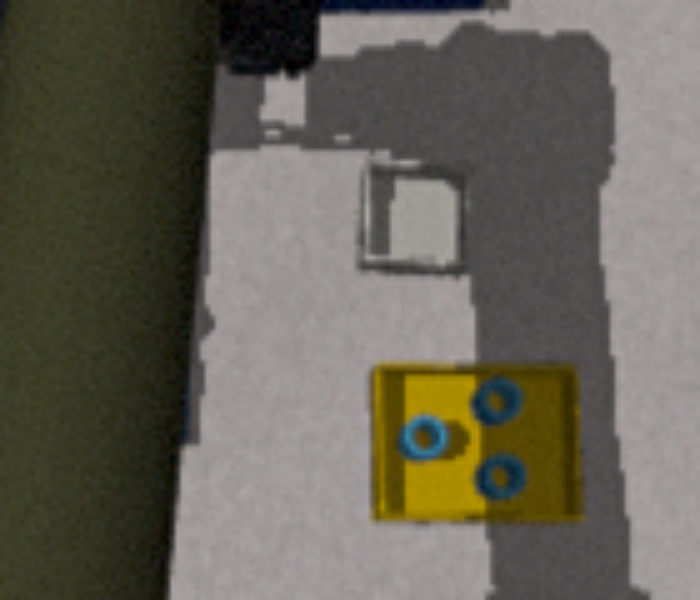

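The top view shows the pot mouth up, with its interior at 3 mm and rim at 44 mm, at (.581,-.185). The three rejects are in the bin. Now the good sleeve on pin 2.

```bash
python3 -m crank '[{"tx":55,"ty":-4,"tz":0,"turn":0},{"tx":110,"ty":-8,"tz":0,"turn":0},{"tx":146,"ty":-10,"tz":20,"turn":0},{"tx":146,"ty":-10,"tz":70,"turn":0},{"tx":146,"ty":-10,"tz":70,"turn":0}]' 50 15 >/dev/null
python3 -m crank '[{"tx":0,"ty":0,"tz":0,"turn":0},{"tx":0,"ty":0,"tz":0,"turn":0},{"tx":0,"ty":0,"tz":0,"turn":0},{"tx":0,"ty":0,"tz":0,"turn":0}]'>/dev/null
python3 st.py .5118,-.0095,.053
```

```text
56.575 y-axis deg 86.01333193041118 [ 0.5122 -0.0103  0.1211] [ 1.  -0.1  0.2] 0.5762182400448045 0.0
delta tool mm [ 0.5  0.8 68.1]
```

```bash
python3 -m crank '[{"tx":0.4,"ty":0.6,"tz":45,"turn":0},{"tx":0.4,"ty":0.6,"tz":68,"turn":0},{"tx":0.4,"ty":0.6,"tz":68,"turn":0},{"tx":0.4,"ty":0.6,"tz":68,"turn":0},{"tx":0.4,"ty":0.6,"tz":68,"turn":0}]'>/dev/null
python3 -m crank '[{"tx":0,"ty":0,"tz":0,"turn":0},{"tx":0,"ty":0,"tz":0,"turn":0},{"tx":0,"ty":0,"tz":0,"turn":0},{"tx":0,"ty":0,"tz":0,"turn":0},{"tx":0,"ty":0,"tz":0,"turn":0}]' 20 15
python3 -m crank '[{"tx":0,"ty":0,"tz":-40,"turn":0},{"tx":0,"ty":0,"tz":-90,"turn":0},{"tx":0,"ty":0,"tz":-95,"turn":0},{"tx":-25,"ty":-50,"tz":-95,"turn":0},{"tx":-50,"ty":-105,"tz":-95,"turn":0}]'>/dev/null
python3 -m crank '[{"tx":-25,"ty":-50,"tz":0,"turn":0},{"tx":-31,"ty":-65,"tz":0,"turn":0},{"tx":-31,"ty":-65,"tz":0,"turn":0},{"tx":-31,"ty":-65,"tz":0,"turn":0},{"tx":-31,"ty":-65,"tz":0,"turn":0}]'>/dev/null
python3 -m crank '[{"tx":0,"ty":0,"tz":0,"turn":0},{"tx":0,"ty":0,"tz":0,"turn":0},{"tx":0,"ty":0,"tz":0,"turn":0}]'>/dev/null
python3 st.py .581,-.185,.065; python3 pot.py
```

```text
time: 57.82
position: [0.5115, -0.0098, 0.0527]
tool_rot: [0.109, 3.139, 0.0]
ft_force: [-1.8, 0.8, 3.5]
grip_width: 0.315
grip_force: 15.0
59.45 y-axis deg 86.0204394168682 [ 0.5804 -0.1848  0.1477] [-0.5  0.4  0.2] 0.31915056770031225 14.999913063729764
delta tool mm [-0.6 -0.2 82.7]
scene 0.035 168 0.041 ((580.0452880859375, -185.00918579101562), (71.68303680419922, 72.10826873779297), 85.88128662109375)
top 0.035 1 0.0396 ((615.2875366210938, -153.3782501220703), (0.0, 0.0), 0.0)
```

```bash
python3 -m crank '[{"tx":-0.5,"ty":0,"tz":50,"turn":0},{"tx":-0.5,"ty":0,"tz":80,"turn":0},{"tx":-0.5,"ty":0,"tz":81,"turn":0},{"tx":-0.5,"ty":0,"tz":81,"turn":0},{"tx":-0.5,"ty":0,"tz":81,"turn":0}]'
python3 -m crank '[{"tx":0,"ty":0,"tz":0,"turn":0},{"tx":0,"ty":0,"tz":0,"turn":0},{"tx":0,"ty":0,"tz":0,"turn":0}]' 50 15
python3 -m crank '[{"tx":0,"ty":0,"tz":-40,"turn":0},{"tx":0,"ty":0,"tz":-100,"turn":0},{"tx":0,"ty":0,"tz":-110,"turn":0},{"tx":0,"ty":60,"tz":-110,"turn":0},{"tx":0,"ty":120,"tz":-110,"turn":0}]'>/dev/null
python3 -m crank '[{"tx":0,"ty":60,"tz":0,"turn":0},{"tx":0,"ty":120,"tz":0,"turn":0},{"tx":0,"ty":180,"tz":0,"turn":0},{"tx":0,"ty":230,"tz":0,"turn":0},{"tx":0,"ty":230,"tz":0,"turn":0}]'>/dev/null
python3 -m crank '[{"tx":0,"ty":0,"tz":0,"turn":0},{"tx":0,"ty":0,"tz":0,"turn":0},{"tx":0,"ty":0,"tz":0,"turn":0}]'
python3 pot.py h1.png
```

```text
time: 60.18
position: [0.5821, -0.1855, 0.0684]
tool_rot: [0.109, 3.137, -0.001]
ft_force: [-0.2, -0.3, -0.2]
grip_width: 0.316
grip_force: 15.0
time: 60.55
position: [0.581, -0.185, 0.0668]
tool_rot: [0.109, 3.139, 0.0]
ft_force: [0.4, -0.0, 0.6]
grip_width: 0.537
grip_force: 0.0
time: 62.18
position: [0.6055, 0.1624, 0.1766]
tool_rot: [0.113, 3.139, -0.0]
ft_force: [-1.5, 0.8, -0.7]
grip_width: 0.58
grip_force: 0.0
scene 0.035 178 0.0402 ((580.4107666015625, -183.74365234375), (73.05655670166016, 71.03009796142578), 85.51791381835938)
top 0.035 100 0.0431 ((580.9447631835938, -184.6520538330078), (67.96448516845703, 69.40516662597656), 86.34235382080078)
```

View pics/h1.png

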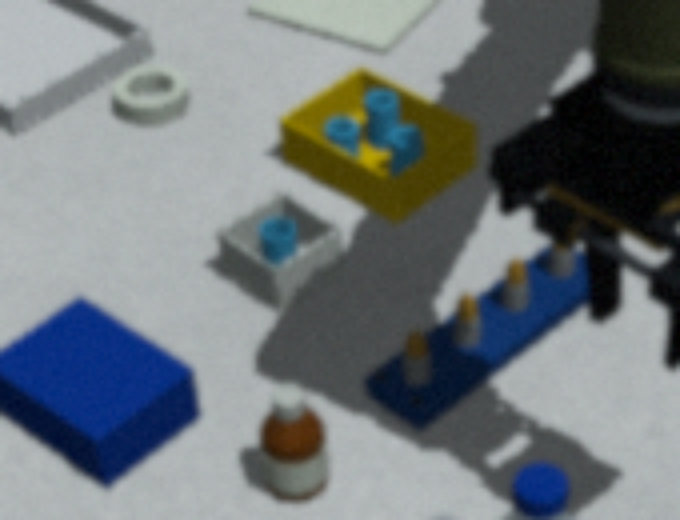

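The picture shows the good sleeve in the upright pot at (278,238), three rejects in the bin at (340-405,125), and an empty gauge. The robot is clear of everything.

```bash
python3 -c "
from bench import ctrl
print(ctrl.close_job())"
```

```text
the job is handed in; nothing more can be done
None
```

The job is handed in: all four sleeves stood on the gauge together; the one full-size sleeve is in the pot, now mouth up, and the three that stopped part-way are in the yellow reject bin.

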